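Strip the stop bracket from the connector test nest for changeover

ROBOT

A 6-joint arm with a two-finger parallel gripper is mounted at the origin on the work surface. World frame = base frame: x ahead of the robot, y to its left, z up, the work surface at z = 0. Lengths are in m, angles in degrees, forces in N, time in s.
With the tool pointing down it reaches from about 0.3 to 0.75 m from the base axis. Payload 8.5 kg.
Tool frame: the origin (TCP) lies at the very end of the fingers, on their centre line; the grasp point (between the pads) lies 19 mm behind it; z points along the fingers, y is the direction in which the jaws open and shut (so a half turn about z gives the same grasp; the last joint's range is limited). The gripper opens to 85 mm and grips with 20 to 120 N. Pads are 22 mm wide; open, the fingers measure 114 mm over their backs; the gripper's body (76 mm by 85 mm) begins 54 mm behind the grasp point. The pads swing forward as they close: fully open they stand 13 mm farther back than shut.
Start: joints at [56.935, 21.807, 74.336, -0, 83.858, -12.336], TCP at [0.195, 0.514, 0.231] pointing down, gripper open.
Joint ranges: [-178.18, 178.18], [-50.72, 133.34], [12.68, 142.11], [-81.47, 261.47], [9.98, 163.14], [-165.26, 165.26]. Speed limits (degrees/s): [136.94, 136.94, 180, 180, 180, 180].

INTERFACE

Orientations are given as a 3x3 rotation matrix whose columns are the frame's x, y, z axes.
In Python, from rig import env, vision, close_job, spotter gives the robot as it stands. The module is installed in compiled form; this text tells all that it offers.
- The arm moves only by the tool jog_arm, never from a script. Its argument "plan" is a list that holds one entry, the list of rows, each a list of 6 numbers: the shift along the tool's x, y, z in units of 40 mm (1.0 is 40 mm), then the turn, a rotation vector about the tool's x, y, z in units of 0.15 rad (1.0 is 0.15 rad). A call has 1 to 10 rows; each row shifts and turns the commanded pose from where the row before left it, along the tool's axes as they then stand; what a row does not reach is not made up. A row lasts 1/10 s, in which the tool goes at most 50 mm and 8.59 degrees, less where a joint would pass 70% of its speed; a pose out of reach is approached as far as the arm can. A call with a number of a shift or a turn outside -1 to 1 is refused whole. A call with a gripper value outside its range is refused whole. "grip" is the opening, from -1 (shut) to 1 (fully open), set as the call begins (left out, the last holds). The fingers move at their own pace and stop on an object; "squeeze" is the grip in N (left out, the last holds). Time passes only in rows, so rows that do not move let the fingers close. It gives the time, the measured TCP pose, the force and the opening at its end, in the units of the state.
- env.observe(): the state, without advancing time (a new reading comes with each control period).
- vision.get_image(name): name is "side" or "top" or "wrist"; returns (picture, depth): 400x640x3 uint8, red, green, blue; 400x640 float32, m along the optical axis (not along the pixel's ray), 0 where there is no reading.
- vision.camera_info(name): a dict with "fx", "fy", "cx", "cy" (pixels), "rvec" (rotation vector, rad) and "tvec" (3), from world to camera coordinates, as OpenCV has them. Camera axes: x right, y down, z forward; pixel columns grow to the right and rows downward; lengths in m; the calibration is good to about 2 mm. A picture is of the moment at which its call begins: read the wrist's pose just before it. camera_info takes no time and is no camera call; for the wrist camera it gives the pose at the moment of the call.
- close_job(): hands the job in, once; it reports no verdict.
Trained networks look in the newest picture that a camera, given by its name, has taken for a name from the list of things; names that differ only in an ending like _2 or _b are one class to them, and where a whole thing is asked for, a point or a joint stands for the part that bears it (a point fixed in the world has none). Each returns a list of dicts, best first, with "score" (0 to 1); they miss things now and then, are a little off and sometimes report something else, mostly with a low value. They report only what shows in the picture. A call takes as long as a camera call. They do not tell look-alikes from the thing itself.
- spotter.trace(camera, query): "pixels" (400x640 bool, what is visible of it) and "rect" ([left, top, right, bottom] in pixels, round what is visible of it).
The state is a dict: "time_s": time; "q": joint angles; "qvel": joint speeds; "joint_efforts": joint torques, N m; "position": TCP position; "tool_rot": TCP orientation; "ft_force": force on the tool from outside, world axes, zero at the start; "wrist_torque": the same for the moment, N m; "grip_width": finger opening in m.
Only numpy, scipy, OpenCV 4.12 (cv2) and the standard library are available. Lean on these libraries where they do the work, as an engineer would, in place of code of your own. Each camera call takes 0.05 s, during which the arm holds its last target.

TASK

Change over the test nest: throw the toggle clamp fully open, and put every tested connector into the deep finished-parts tray. Strip the stud in order, one piece at a time: first the wing nut into the shallow hardware tray, then, from the top down, both spacers into the same tray, and only then lift off the stop bracket and lay it on the rubber mat. Leave the clamp open and don't disturb the screwdriver, the can or the tape roll.

Things in the scene. Friction and masses are not known exactly. Their poses are not given: they have to be found in the camera images.
- nest: fixed test nest. Origin at bench level on the axis of its upright stud; z up. Steel base plate 170 (x) by 300 (y from -110 to +190), top 20 above the bench. Three connector pockets 24 (x) by 38 (y), 3 deep (floor 17 above the bench), at x = -46, 0, +46, y = -60. The clamp stands on a riser at y = +85 to +170, x = -25 to +25, its cheeks 116 above the bench
- stud_top (a point): top of the stud: 10 diameter, upright at the nest's x = y = 0, 82 above the bench
- press_bar (a point): middle of the clamp's rubber press bar (115 long along the nest's x). The bar hangs from the clamp's steel arm, 12 square. Closed, the arm lies level over the stud, 94 to 106 above the bench, and the bar just above the connectors. Open, arm and bar stand up at the nest's y = +85 or more, to 280 above the bench
- clamp_handle (a joint): angle of the toggle clamp's handle: 0 = clamp closed, handle upright; 1.15 rad = fully open, handle thrown over towards the nest's +y. It turns about a level axis along the nest's x at y = +145, 100 above the bench, and drives the arm, which rises 1.65 times as far. It resists with about 3 to 6 N at the grip and stays where it is left
- clamp_grip (a point): centre line of the clamp handle's black plastic grip, 95 from its pivot axis. The grip is 20 wide (along the nest's x, flat sides), 22 deep, and runs from 35 to 125 from the axis; it may be pushed over from the arm's side, or pinched along the nest's x, when it turns between the fingers as it swings
- wing_nut: quick-release wing nut of steel, already unlocked: it lifts straight off the stud without turning. Hub 22 diameter, 14 tall, bore 13; two wings along its x, 48 over the tips, 8 thick, from 6 to 21 above the underside. Origin at the centre of the underside, z along its axis. It sits on the upper spacer, wings roughly along the nest's x (within 0.5 rad)
- spacer_1: spacer sleeve 1: plain steel ring, 28 outside diameter, 13 bore, 12 tall; origin at the centre of its underside, z along its axis. The two spacers are alike; at the start spacer_1 sits on the bracket's foot and spacer_2 on spacer_1, on the stud
- spacer_2: spacer sleeve 2: plain steel ring, 28 outside diameter, 13 bore, 12 tall; origin at the centre of its underside, z along its axis. The two spacers are alike; at the start spacer_1 sits on the bracket's foot and spacer_2 on spacer_1, on the stud
- bracket: L-shaped aluminium stop bracket. Foot 44 (x) by 50 (y from -30 to +20), 8 thick, with a 13 hole at the origin, which lies at the foot's underside (20 above the bench when on the stud); upright 30 wide (x), 8 thick (y from -34 to -26), its top 50 above the underside. Its axes agree with the nest's within 0.1 rad. About 100 g
- bracket_top (a point): middle of the upper edge of the bracket's upright (bracket x 0, y -30, z 50)
- connector_1: tested connector 1: grey plastic block 20 (its x) x 34 (its y) x 27 tall, origin at the centre of its underside. At the start it stands in a pocket of the nest; any connector may be absent (None from the start), 1 to 3 are present
- connector_2: tested connector 2: grey plastic block 20 (its x) x 34 (its y) x 27 tall, origin at the centre of its underside. At the start it stands in a pocket of the nest; any connector may be absent (None from the start), 1 to 3 are present
- connector_3: tested connector 3: grey plastic block 20 (its x) x 34 (its y) x 27 tall, origin at the centre of its underside. At the start it stands in a pocket of the nest; any connector may be absent (None from the start), 1 to 3 are present
- hardware_tray: shallow open steel tray, fixed: 130 (x) by 150 (y) outside, 22 high, walls and floor about 4 thick. Origin at the centre of its underside
- finished_tray: deep open grey plastic tray for finished parts, fixed: 130 (x) by 150 (y) outside, 45 high, walls and floor about 4 thick. Origin at the centre of its underside
- mat: black ribbed rubber mat, fixed: 130 (x) by 150 (y), 4 thick. Origin at the centre of its underside
- screwdriver: screwdriver, 170 long, along its x; bystander, leave alone
- cleaner: standing spray can, 44 diameter, 100 high; bystander, leave alone
- tape_roll: roll of paper tape lying flat, 70 diameter, 24 high; bystander, leave alone
There are look-alikes about, which are no part of the job. Leave any yellow look-alike of the bracket alone.

How it is judged:
By the outcome, as a careful person would: the job done as asked, in the order asked, and still so for the second after the job is handed in, with the robot touching nothing.
Of connector_1, connector_2, connector_3 only 1 to 3 are there at a start; the rules pass over those that are not, and their reading is None.
At some moment in a run one of connector_1, connector_2, connector_3 may be knocked a few centimetres aside while the robot is not near it.
Once in a run the grip may slacken for a moment while it holds something.
It also fails if it takes over 210 s, if anything falls off the work surface, if the arm or the gripper's body presses on something with over 40 N, if the wrist force passes 120 N, or if a joint passes its speed limit or range.

## Working session

There is one attempt and no reset: what is moved stays moved. The work goes in short steps, Python scripts to look and compute and a tool call to move; the robot and the scene stay as the last step left them, time stands still between calls to the robot, and variables do not carry over. Pictures are saved under pics/ and viewed, and the job is handed in when it is done.

Besides the shell and the picture viewer there is one more tool, called after "Emit:" as a command line: name --argument value ..., lists and objects as JSON in quotes. jog_arm: Moves the arm, as the interface text tells. Its arguments: {"type":"object","properties":{"plan":{"type":"array"},"grip":{"type":"number"},"squeeze":{"type":"number"}},"required":["plan"]}

```bash
ls; mkdir -p pics; cat > h.py <<'E'
import numpy as np, cv2
from rig import env, vision, spotter, close_job
def cam(n):
    c=vision.camera_info(n); R=cv2.Rodrigues(np.array(c["rvec"],float))[0]; t=np.array(c["tvec"],float).ravel()
    return c,R,t
def unproj(n,u,v,d,ci=None):
    c,R,t=ci or cam(n)
    u=np.asarray(u,float);v=np.asarray(v,float);d=np.asarray(d,float)
    P=np.stack([(u-c["cx"])/c["fx"]*d,(v-c["cy"])/c["fy"]*d,d],-1)
    return (P-t)@R
def proj(n,P,ci=None):
    c,R,t=ci or cam(n)
    p=np.asarray(P)@R.T+t
    return np.stack([p[...,0]/p[...,2]*c["fx"]+c["cx"],p[...,1]/p[...,2]*c["fy"]+c["cy"]],-1)
def cloud(n,ci=None,dep=None):
    v,u=np.mgrid[:400,:640]
    return unproj(n,u,v,dep,ci)
def save(img,f): cv2.imwrite("pics/"+f,cv2.cvtColor(img,cv2.COLOR_RGB2BGR))
E
python3 - <<'E'
from h import *
for n in ["side","top","wrist"]:
    ci=cam(n); im,d=vision.get_image(n); save(im,n+"0.png"); np.savez("/tmp/%s0.npz"%n,im=im,d=d,R=ci[1],t=ci[2])
    print(n,ci[0])
s=env.observe();print(s)
E
```

```text
pics
side {'fx': 484.9367676062741, 'fy': 484.9367676062741, 'cx': 323.5393972012961, 'cy': 197.84175630802022, 'rvec': array([ 0.38559417, -2.7730142 ,  1.18537028]), 'tvec': array([0.54643227, 0.23705691, 0.98514695])}
top {'fx': 482.6354967627673, 'fy': 482.6354967627673, 'cx': 320.7747173403936, 'cy': 193.3983101689237, 'rvec': array([ 2.16087058, -2.21945997,  0.07442716]), 'tvec': array([-0.01430666,  0.5684784 ,  1.33731243])}
wrist {'fx': 356.46536208865354, 'fy': 356.46536208865354, 'cx': 317.77194641991497, 'cy': 196.36008807260225, 'rvec': array([-2.38835922, -1.65176025, -0.22855569]), 'tvec': array([-0.54817656, -0.03501704,  0.37864131])}
{'time_s': 0.15, 'q': array([ 5.69362818e+01,  2.18318344e+01,  7.43688633e+01, -1.33292087e-03,
        8.38601816e+01, -1.23357037e+01]), 'qvel': array([-0.0092853 , -0.07691241, -0.09747869, -0.0688109 ,  0.02182405,
       -0.01750147]), 'joint_efforts': array([ 2.22223156e-03, -4.48625743e+01, -2.31345570e+01, -1.33862527e-04,
        3.76235868e-03, -3.74785532e-05]), 'position': array([0.19455206, 0.51421538, 0.23089115]), 'tool_rot': array([[-9.35271917e-01,  3.53929552e-01, -5.60309142e-04],
       [ 3.53929936e-01,  9.35271503e-01, -9.03100045e-04],
       [ 2.04407379e-04, -1.04295429e-03, -9.99999435e-01]]), 'ft_force': array([-0.17315923, -0.32058893, -0.17833336]), 'wrist_torque': array([-0.02444228,  0.01968937, -0.04689706]), 'grip_width': 0.08522734925526482}
```

View pics/side0.png

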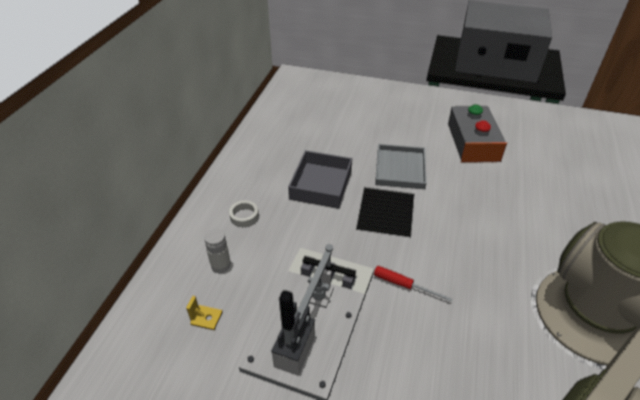

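View pics/top0.png

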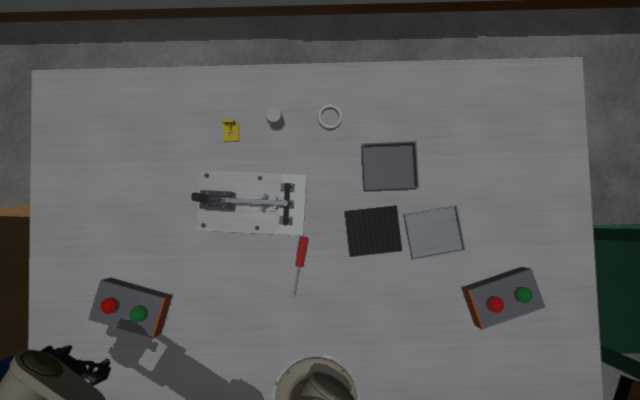

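View pics/wrist0.png

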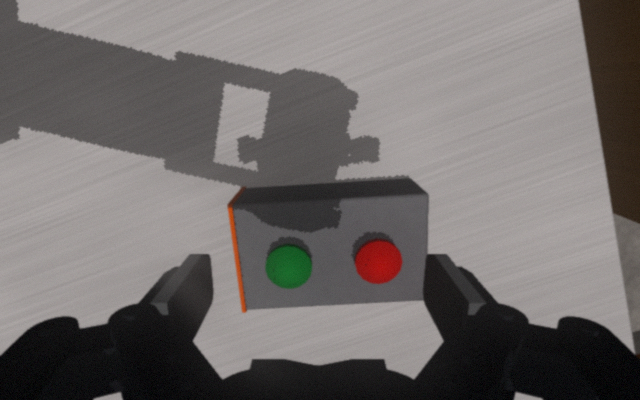

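```bash
cat >> h.py <<'E'
def rectfit(P):
    r=cv2.minAreaRect((P[:,:2]*1000).astype(np.float32)); return r
E
python3 - <<'E'
from h import *
z=np.load("/tmp/top0.npz"); d=z["d"]; P=cloud("top",dep=d)
Z=P[...,2]; ok=d>0
print("table z", np.median(Z[100:120,400:500]), ok.mean())
def comp(m,name):
    n,l,s,c=cv2.connectedComponentsWithStats(m.astype(np.uint8))
    for i in range(1,n):
        if s[i,4]>60:
            Q=P[l==i]; print(name,s[i],np.round(Q.mean(0),3),rectfit(Q), "z",np.round(np.percentile(Q[:,2],[5,50,95]),3))
m=ok&(Z>0.003)&(P[...,0]>0.2)&(abs(P[...,1])<0.6)&(P[...,0]<0.85)
comp(m,"all")
roi=np.zeros_like(m); roi[160:245,185:315]=1
pl=ok&(Z>0.012)&(Z<0.026)&roi.astype(bool)
comp(pl,"plate")
hi=ok&(Z>0.03)&roi.astype(bool); comp(hi,"hi")
for q in ["nest","hardware_tray","finished_tray","mat","wing_nut","connector_1","bracket","clamp_handle","press_bar","tape_roll","cleaner","screwdriver","spacer_1"]:
    for r in spotter.trace("top",q)[:3]:
        p=r["pixels"]&ok; print(q,round(r["score"],2),r["rect"],np.round(np.median(P[p],0),3) if p.any() else None)
im=cv2.resize(z["im"][150:250,180:320],None,fx=5.5,fy=5.5,interpolation=cv2.INTER_CUBIC); save(im,"topcrop.png")
s=np.load("/tmp/side0.npz")["im"]; save(cv2.resize(s[230:400,180:390],None,fx=3.5,fy=3.5,interpolation=cv2.INTER_CUBIC),"sidecrop.png")
print(env.observe()["time_s"])
E
```

```text
table z 3.5787857384604775e-05 0.99570703125
all [317 100  26  31 316] [ 0.787 -0.059  0.019] ((789.1381225585938, -60.139320373535156), (75.20506286621094, 80.44615173339844), 73.51131439208984) z [0.004 0.022 0.028]
all [264 105  21  27 329] [0.773 0.091 0.078] ((788.79345703125, 96.3046875), (73.85697174072266, 51.06231689453125), 15.430310249328613) z [0.006 0.097 0.104]
all [218 117  23  25 346] [0.756 0.225 0.015] ((760.6123657226562, 228.0706787109375), (71.00650024414062, 62.46794891357422), 0.2396647185087204) z [0.004 0.009 0.05 ]
all [ 360  140   60   53 1915] [ 0.643 -0.226  0.015] ((642.01220703125, -227.36135864257812), (168.61819458007812, 148.7001953125), 87.77931213378906) z [0.003 0.007 0.046]
all [ 189  169  120  129 6996] [0.539 0.159 0.034] ((464.3526916503906, 177.99148559570312), (342.1949462890625, 352.3394470214844), 86.57449340820312) z [0.015 0.021 0.108]
all [ 344  205   58   52 1429] [ 0.46  -0.173  0.006] ((459.5894470214844, -172.9490509033203), (136.21640014648438, 159.04762268066406), 5.586169242858887) z [0.003 0.005 0.009]
all [ 402  205   65   56 1
[... 1435 characters left out ...]
 [283.7, 184.4, 292.8, 193.4] [0.587 0.055 0.043]
bracket 0.69 [223.4, 118.1, 242.5, 139.2] [0.756 0.222 0.008]
bracket 0.57 [258.1, 193.8, 274.7, 211.8] [0.537 0.11  0.029]
bracket 0.26 [357.0, 136.4, 419.0, 189.8] [ 0.643 -0.227  0.005]
clamp_handle 0.56 [190.8, 194.9, 227.5, 202.3] [0.554 0.262 0.195]
press_bar 0.78 [218.6, 184.3, 290.5, 224.2] [0.546 0.091 0.103]
tape_roll 0.57 [315.6, 104.5, 343.7, 130.0] [ 0.787 -0.061  0.023]
cleaner 0.74 [264.4, 107.8, 285.9, 130.7] [0.771 0.09  0.098]
screwdriver 0.72 [191.5, 171.9, 307.9, 237.7] [0.546 0.176 0.021]
screwdriver 0.62 [291.0, 235.9, 309.7, 293.0] [0.403 0.032 0.022]
screwdriver 0.27 [281.5, 184.9, 293.2, 194.2] [0.586 0.056 0.043]
0.8
```

View pics/topcrop.png

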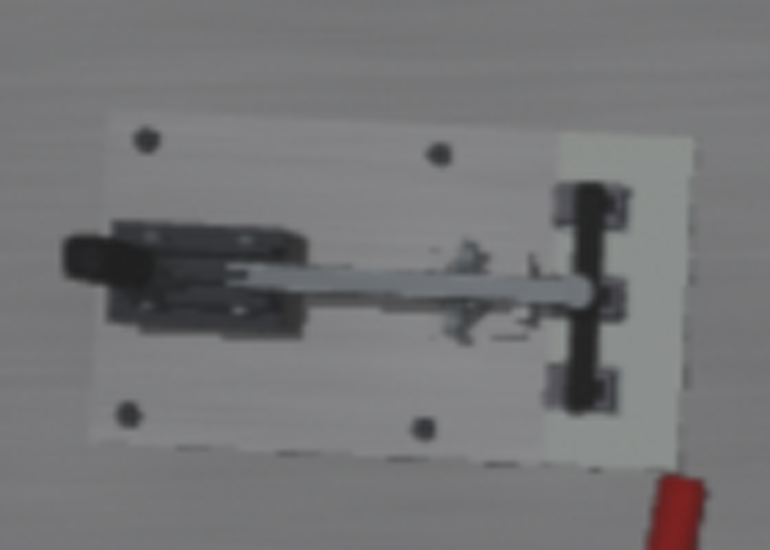

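View pics/sidecrop.png

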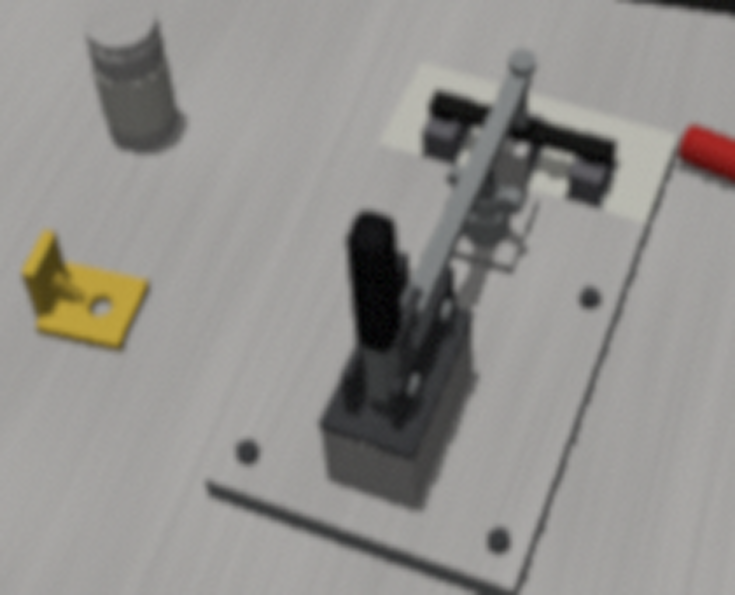

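```bash
cat >> h.py <<'E'
def onplane(n,u,v,z,ci=None):
    c,R,t=ci or cam(n)
    o=-R.T@t; r=R.T@np.array([(u-c["cx"])/c["fx"],(v-c["cy"])/c["fy"],1.]); return o+r*(z-o[2])/r[2]
E
python3 - <<'E'
from h import *
z=np.load("/tmp/top0.npz"); im=z["im"]; d=z["d"]; ci=cam("top"); P=cloud("top",ci,d); Z=P[...,2]
C=[(200,170.5),(306.4,174.9),(303.3,235.1),(196.7,230.4)]
w=np.array([onplane("top",u,v,.02,ci) for u,v in C])
L=np.array([[85,190],[85,-110],[-85,-110],[-85,190]])/1000.
print(np.round(w,4))
a=L-L.mean(0); b=w[:,:2]-w[:,:2].mean(0)
th=np.arctan2((a[:,0]*b[:,1]-a[:,1]*b[:,0]).sum(),(a*b).sum()); R=np.array([[np.cos(th),-np.sin(th)],[np.sin(th),np.cos(th)]])
o=w[:,:2].mean(0)-R@L.mean(0); print("nest",o,np.degrees(th),"res",np.round((w[:,:2]-o-L@R.T)*1000,1))
# refine by minAreaRect of plate mask, eroded
m=np.zeros((400,640),bool); m[160:245,185:315]=1
m&=(Z>0.013)
for nm,mm in [("plate>13",m)]:
    pass
# trays: rim points
for nm,(r0,r1,c0,c1),lo,hi in [("fin",(130,200,350,430),.036,.055),("hw",(195,270,400,475),.014,.03),("mat",(195,265,338,404),.002,.008)]:
    m=np.zeros((400,640),bool); m[r0:r1,c0:c1]=1; m&=(Z>lo)&(Z<hi)
    n,l,s,c=cv2.connectedComponentsWithStats(m.astype(np.uint8)); i=1+s[1:,4].argmax()
    print(nm,rectfit(P[l==i]),np.median(P[l==i][:,2]))
save(cv2.resize(im[130:270,340:480],None,fx=4.2,fy=4.2,interpolation=cv2.INTER_CUBIC),"trays.png")
E
```

```text
[[0.6413 0.3083 0.02  ]
 [0.621  0.0095 0.02  ]
 [0.4526 0.0224 0.02  ]
 [0.4736 0.3193 0.02  ]]
nest [0.54433271 0.12496003] -3.9976056449849673 res [[-1.  -0.3]
 [-0.5  0.2]
 [ 0.7  1.2]
 [ 0.8 -1.1]]
fin ((639.5497436523438, -222.88015747070312), (130.5146942138672, 151.443115234375), 0.928505003452301) 0.04425657167325263
hw ((451.5588073730469, -343.57012939453125), (130.3909912109375, 151.916015625), 8.654826164245605) 0.020746952098303552
mat ((457.6108703613281, -164.9656982421875), (138.983642578125, 175.5814971923828), 5.83399772644043) 0.004400938841724227
```

View pics/trays.png

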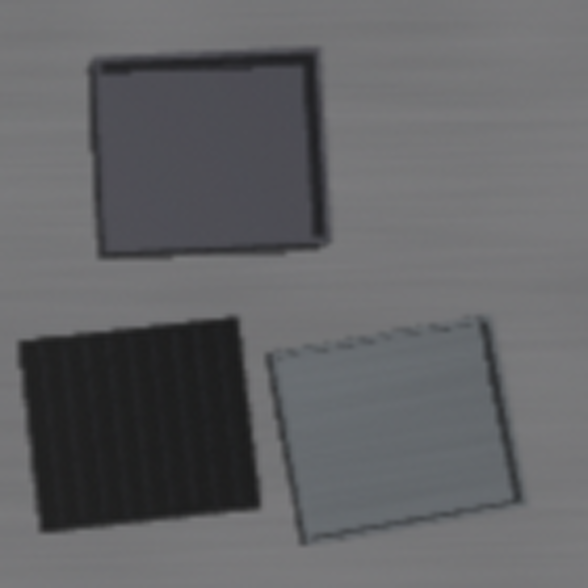

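```bash
cat >> h.py <<'E'
from scipy.spatial.transform import Rotation as Ro
NO=np.array([0.5443,0.1250]); NY=np.radians(-4.0)
def nest(x,y,z):
    c,s=np.cos(NY),np.sin(NY); return np.array([NO[0]+c*x-s*y,NO[1]+s*x+c*y,z])
def Rdown(yaw_y):  # tool y at yaw_y (deg), z down
    a=np.radians(yaw_y); y=np.array([np.cos(a),np.sin(a),0]); z=np.array([0,0,-1.]); return np.stack([np.cross(y,z),y,z],1)
def go(p,R=None,s=None):
    s=s or env.observe(); R0=np.array(s["tool_rot"]); 
    d=R0.T@(np.array(p)-s["position"])/0.04
    print("shift units",np.round(d,2),"max",round(abs(d).max(),2))
    if R is not None: print("rot units",np.round(Ro.from_matrix(R0.T@R).as_rotvec()/0.15,2))
def st():
    s=env.observe(); R=np.array(s["tool_rot"]); print("t",round(s["time_s"],2),"pos",np.round(s["position"],4),"yawy",round(np.degrees(np.arctan2(R[1,1],R[0,1])),1),"z",np.round(R[:,2],3),"F",np.round(s["ft_force"],1),"w",round(s["grip_width"],4),"q",np.round(s["q"],0)); return s
E
python3 - <<'E'
from h import *
s=st(); p=nest(0,.145,.27); print(p); go(p,Rdown(-4))
go(p+[0,0,0],Rdown(176))
E
```

```text
t 0.8 pos [0.1947 0.5144 0.2313] yawy 69.3 z [ 0.  0. -1.] F [-0.1  0.8 -0.5] w 0.0854 q [ 57.  22.  74.  -0.  84. -12.]
[0.55441469 0.26964679 0.27      ]
shift units [-10.58  -2.54  -0.97] max 10.58
rot units [0.   0.   8.53]
shift units [-10.58  -2.54  -0.97] max 10.58
rot units [ -0.     0.   -12.42]
```

Emit:
jog_arm --plan '[[[-0.8, -0.19, -0.2, 0, 0, 0], [-0.8, -0.19, -0.2, 0, 0, 0], [-0.8, -0.19, -0.2, 0, 0, 0], [-0.8, -0.19, -0.2, 0, 0, 0], [-0.8, -0.19, -0.2, 0, 0, 0], [-0.8, -0.19, 0, 0, 0, 0], [-0.8, -0.19, 0, 0, 0, 0], [-0.8, -0.19, 0, 0, 0, 0], [-0.8, -0.19, 0, 0, 0, 0], [-0.8, -0.19, 0, 0, 0, 0]]]'

```text
time_s: 1.8
position: [0.4681, 0.3291, 0.2714]
tool_rot: [[-0.935, 0.354, 0.0], [0.354, 0.935, 0.0], [-0.0, 0.0, -1.0]]
ft_force: [-0.1, 0.1, 1.0]
grip_width: 0.0853
```

Emit:
jog_arm --plan '[[[0, 0, 0, 0, 0, 0.9], [0, 0, 0, 0, 0, 0.9], [0, 0, 0, 0, 0, 0.9], [0, 0, 0, 0, 0, 0.9], [0, 0, 0, 0, 0, 0.9], [0, 0, 0, 0, 0, 0.9], [0, 0, 0, 0, 0, 0.9], [0, 0, 0, 0, 0, 0.9], [0, 0, 0, 0, 0, 0.9], [0, 0, 0, 0, 0, 0.4]]]'

```text
time_s: 2.8
position: [0.467, 0.33, 0.2713]
tool_rot: [[0.071, 0.998, -0.0], [0.998, -0.071, 0.0], [-0.0, -0.0, -1.0]]
ft_force: [-0.5, 0.6, -0.6]
grip_width: 0.0854
```

```bash
python3 - <<'E'
from h import *
s=st(); go(nest(0,.145,.27),Rdown(-4))
im,d=vision.get_image("wrist"); save(im,"w1.png"); ci=cam("wrist")
P=cloud("wrist",ci,d)
for q in ["clamp_grip","clamp_handle"]:
  for r in spotter.trace("wrist",q)[:2]:
    m=r["pixels"]&(d>0); print(q,r["score"],r["rect"],np.round(np.percentile(P[m],[2,50,98],axis=0),4))
print(proj("wrist",nest(0,.145,.225),ci))
E
```

```text
t 2.8 pos [0.467  0.33   0.2713] yawy -4.0 z [-0.  0. -1.] F [-0.5  0.6 -0.6] w 0.0854 q [23. 23. 66.  0. 91. 27.]
shift units [-1.35  2.29  0.03] max 2.29
rot units [-0.    0.   -0.01]
clamp_grip 0.79 [410.6, 215.5, 465.8, 276.6] [[0.5435 0.2287 0.0968]
 [0.5501 0.2789 0.1434]
 [0.561  0.2825 0.1924]]
clamp_handle 0.69 [410.9, 219.5, 464.9, 278.7] [[0.5435 0.2286 0.0977]
 [0.5501 0.2789 0.1436]
 [0.5608 0.2824 0.1919]]
clamp_handle 0.16 [378.4, 324.8, 418.2, 343.6] [[0.521  0.1201 0.0527]
 [0.5353 0.1329 0.0653]
 [0.5648 0.1374 0.0728]]
[471.49613785 306.33522435]
```

View pics/w1.png

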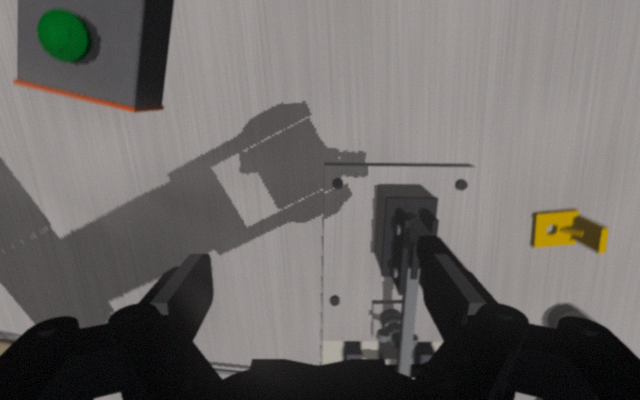

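Emit:
jog_arm --plan '[[[-0.34, 0.58, 0, 0, 0, 0], [-0.34, 0.58, 0, 0, 0, 0], [-0.34, 0.57, 0, 0, 0, 0], [-0.34, 0.57, 0, 0, 0, 0], [0, 0, 0.5, 0, 0, 0], [0, 0, 0.5, 0, 0, 0], [0, 0, 0.5, 0, 0, 0], [0, 0, 0.5, 0, 0, 0], [0, 0, 0.4, 0, 0, 0]]]'

```text
time_s: 3.85
position: [0.555, 0.2696, 0.1741]
tool_rot: [[0.064, 0.998, -0.001], [0.998, -0.064, -0.0], [-0.0, -0.001, -1.0]]
ft_force: [-0.5, 0.5, -0.6]
grip_width: 0.0851
```

```bash
python3 - <<'E'
from h import *
s=st(); go(nest(0,.145,.176),Rdown(-4))
for n in ["side","wrist"]:
  im,d=vision.get_image(n); save(im if n=="wrist" else cv2.resize(im[180:400,160:440],None,fx=2.7,fy=2.7),n+"2.png")
E
```

```text
t 3.85 pos [0.555  0.2696 0.1741] yawy -3.7 z [-0.001 -0.    -1.   ] F [-0.5  0.5 -0.6] w 0.0851 q [15. 31. 68.  0. 81. 19.]
shift units [ 0.   -0.02 -0.05] max 0.05
rot units [-0.01  0.    0.04]
```

View pics/side2.png

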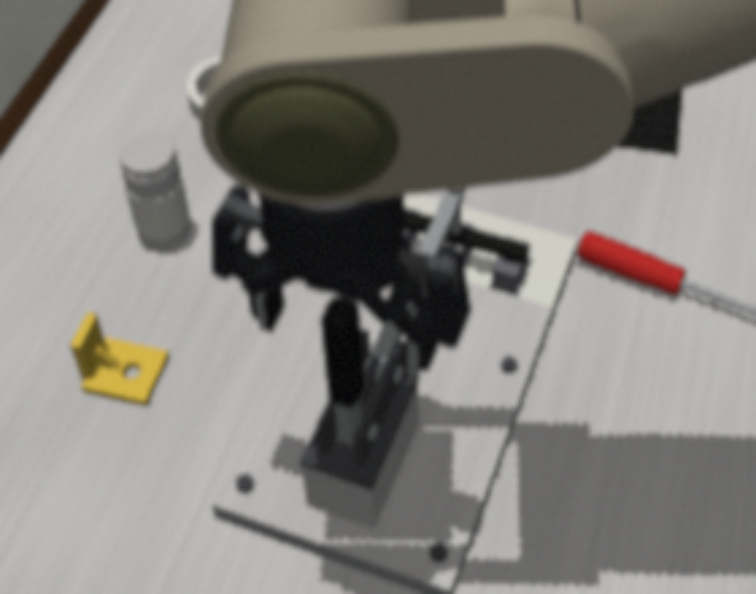

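View pics/wrist2.png

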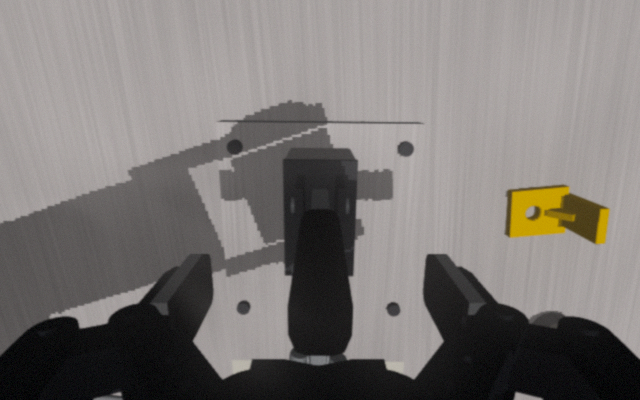

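Emit:
jog_arm --plan '[[[0, 0, 0, 0, 0, 0], [0, 0, 0, 0, 0, 0], [0, 0, 0, 0, 0, 0], [0, 0, 0, 0, 0, 0], [0, 0, 0, 0, 0, 0], [0, 0, 0, 0, 0, 0], [0, 0, 0, 0, 0, 0], [0, 0, 0, 0, 0, 0], [0, 0, 0, 0, 0, 0], [0, 0, 0, 0, 0, 0]]]' --grip -1 --squeeze 35

```text
time_s: 4.95
position: [0.5551, 0.2697, 0.1759]
tool_rot: [[0.066, 0.998, 0.0], [0.998, -0.066, 0.0], [0.0, 0.0, -1.0]]
ft_force: [-3.5, 0.2, 5.5]
grip_width: 0.0196
```

```bash
python3 - <<'E'
from h import *
st()
r=.093;k=.55;N=12
prev=None
for i in range(N+1):
    th=1.17*i/N; a=k*th
    G=np.array([145+1000*r*np.sin(th),100+1000*r*np.cos(th)])
    zd=np.array([-np.sin(a),-np.cos(a)]); xd=np.array([np.cos(a),-np.sin(a)])
    T=G+19*zd
    if prev is not None:
        d=T-prev[0]; print(i,np.round([d@prev[1]/40,0,d@prev[2]/40],3),round(-k*1.17/N/.15,3))
    prev=(T,xd,zd)
E
```

```text
t 4.95 pos [0.5551 0.2697 0.1759] yawy -3.8 z [ 0.  0. -1.] F [-3.5  0.2  5.5] w 0.0196 q [15. 31. 68.  0. 81. 19.]
1 [0.201 0.    0.01 ] -0.357
2 [0.2  0.   0.02] -0.357
3 [0.199 0.    0.03 ] -0.357
4 [0.197 0.    0.04 ] -0.357
5 [0.195 0.    0.05 ] -0.357
6 [0.193 0.    0.059] -0.357
7 [0.19  0.    0.069] -0.357
8 [0.187 0.    0.078] -0.357
9 [0.183 0.    0.088] -0.357
10 [0.179 0.    0.097] -0.357
11 [0.175 0.    0.105] -0.357
12 [0.17  0.    0.114] -0.357
```

Grip held at 19.6 mm, matching its 20 mm width. Now the first half of the arc.

Emit:
jog_arm --plan '[[[0.2, 0, 0.01, 0, -0.36, 0], [0.2, 0, 0.02, 0, -0.36, 0], [0.2, 0, 0.03, 0, -0.36, 0], [0.2, 0, 0.04, 0, -0.36, 0], [0.19, 0, 0.05, 0, -0.36, 0], [0.19, 0, 0.06, 0, -0.36, 0]]]'

```text
time_s: 5.55
position: [0.5585, 0.3142, 0.1627]
tool_rot: [[0.064, 0.998, -0.02], [0.945, -0.067, -0.321], [-0.322, 0.002, -0.947]]
ft_force: [-1.6, -3.6, 10.9]
grip_width: 0.0194
```

```bash
python3 - <<'E'
from h import *
st()
im,d=vision.get_image("side"); save(cv2.resize(im[180:400,160:440],None,fx=2.7,fy=2.7),"side3.png")
E
```

```text
t 5.55 pos [0.5585 0.3142 0.1627] yawy -3.8 z [-0.02  -0.321 -0.947] F [-1.6 -3.6 10.9] w 0.0194 q [ 25.  39.  57. -16.  93.  30.]
```

View pics/side3.png

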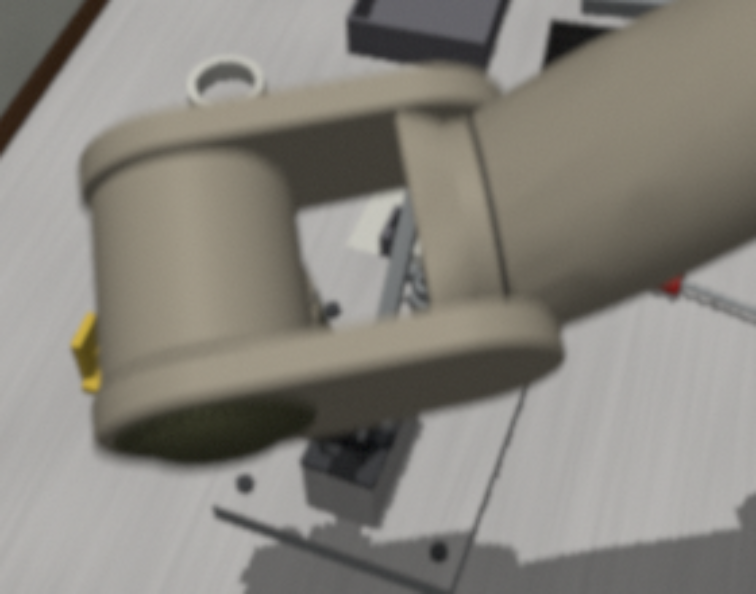

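Emit:
jog_arm --plan '[[[0.19, 0, 0.07, 0, -0.36, 0], [0.19, 0, 0.08, 0, -0.36, 0], [0.18, 0, 0.09, 0, -0.36, 0], [0.18, 0, 0.1, 0, -0.36, 0], [0.17, 0, 0.1, 0, -0.36, 0], [0.17, 0, 0.11, 0, -0.36, 0], [0, 0, 0, 0, 0, 0]]]'

```text
time_s: 6.3
position: [0.5608, 0.3455, 0.1219]
tool_rot: [[0.052, 0.998, -0.035], [0.796, -0.063, -0.602], [-0.603, 0.003, -0.798]]
ft_force: [3.7, 11.2, 4.4]
grip_width: 0.0195
```

```bash
python3 - <<'E'
from h import *
s=st(); R=np.array(s["tool_rot"]); g=s["position"]-.019*R[:,2]; c,sn=np.cos(NY),np.sin(NY)
dx=g[:2]-NO; y=-sn*dx[0]+c*dx[1]; x=c*dx[0]+sn*dx[1]; print("grasp nest",x,y,g[2],"theta",np.arctan2(y-.145,g[2]-.1),"r",np.hypot(y-.145,g[2]-.1))
im,d=vision.get_image("top"); P=cloud("top",dep=d); save(cv2.resize(im[140:260,150:330],None,fx=4,fy=4),"top4.png")
E
```

```text
t 6.3 pos [0.5608 0.3455 0.1219] yawy -3.6 z [-0.035 -0.602 -0.798] F [ 3.7 11.2  4.4] w 0.0195 q [ 32.  50.  47. -30. 105.  34.]
grasp nest 0.0009488251541327868 0.2325594316356931 0.13705111247459575 theta 1.1704904054787566 r 0.09507596438622518
```

View pics/top4.png

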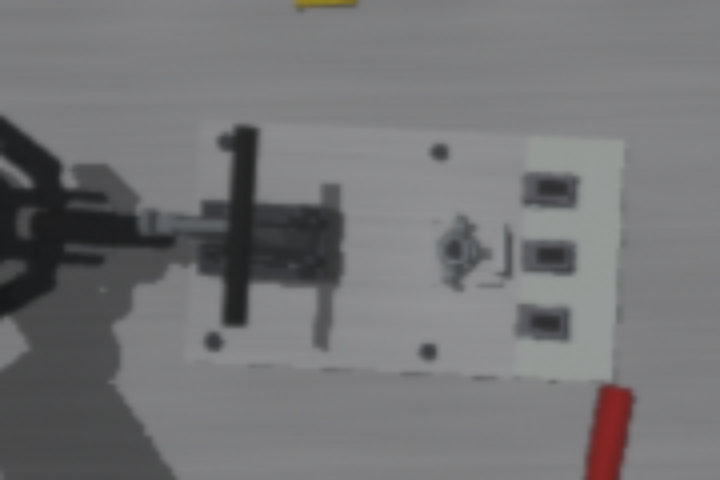

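Emit:
jog_arm --plan '[[[0, 0, 0, 0, 0, 0], [0, 0, 0, 0, 0, 0], [0, 0, 0, 0, 0, 0], [0, 0, 0, 0, 0, 0], [0, 0, -0.4, 0, 0, 0], [0, 0, -0.6, 0, 0, 0], [0, 0, -0.6, 0, 0, 0], [0, 0, -0.6, 0, 0, 0], [0, 0, -0.6, 0, 0, 0], [0, 0, 0, 0, 0, 0]]]' --grip 1

```text
time_s: 7.35
position: [0.5648, 0.4122, 0.2137]
tool_rot: [[0.054, 0.998, -0.036], [0.797, -0.065, -0.6], [-0.601, 0.004, -0.799]]
ft_force: [1.0, 0.4, -0.2]
grip_width: 0.0853
```

```bash
python3 - <<'E'
from h import *
s=st()
im,d=vision.get_image("top"); P=cloud("top",dep=d); np.savez("/tmp/top5.npz",im=im,d=d); save(cv2.resize(im[165:245,175:315],None,fx=5.5,fy=5.5,interpolation=cv2.INTER_CUBIC),"top5.png")
for q in ["clamp_handle","press_bar"]:
  for r in spotter.trace("top",q)[:1]:
    m=r["pixels"]&(d>0); print(q,r["score"],np.round(np.percentile(P[m],[2,50,98],axis=0),4))
go(nest(0,.02,.30),Rdown(-4))
E
```

```text
t 7.35 pos [0.5648 0.4122 0.2137] yawy -3.7 z [-0.036 -0.6   -0.799] F [ 1.   0.4 -0.2] w 0.0853 q [ 36.  54.  24. -33. 123.  27.]
clamp_handle 0.75 [[0.5502 0.3001 0.1201]
 [0.5604 0.3477 0.1465]
 [0.5732 0.3839 0.1637]]
press_bar 0.98 [[0.5    0.2167 0.1038]
 [0.5524 0.2264 0.2696]
 [0.6037 0.2811 0.2777]]
shift units [-6.65 -0.03  2.23] max 6.65
rot units [-0.    4.33  0.03]
```

View pics/top5.png

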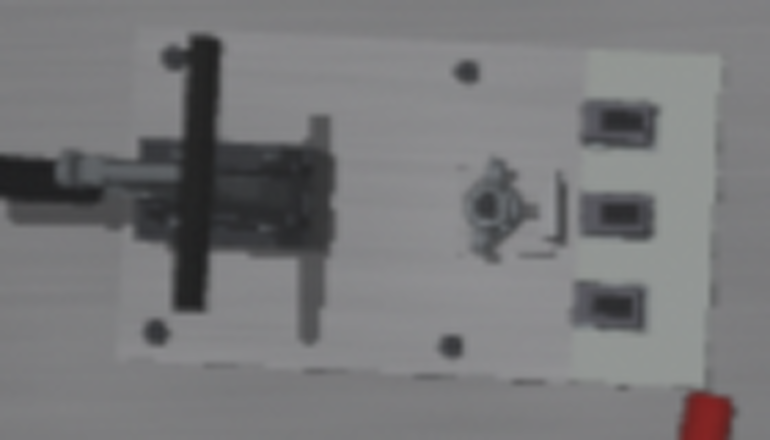

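Emit:
jog_arm --plan '[[[0, 0, 0, 0, 0.72, 0], [0, 0, 0, 0, 0.72, 0], [0, 0, 0, 0, 0.72, 0], [0, 0, 0, 0, 0.72, 0], [0, 0, 0, 0, 0.72, 0], [0, 0, 0, 0, 0.72, 0], [0, 0, -0.8, 0, 0, 0], [0, 0, -0.8, 0, 0, 0], [0, 0, -0.8, 0, 0, 0], [0, 0, -0.8, 0, 0, 0]]]'

```text
time_s: 8.5
position: [0.5643, 0.4097, 0.3399]
tool_rot: [[0.068, 0.998, -0.002], [0.998, -0.068, -0.001], [-0.001, -0.002, -1.0]]
ft_force: [0.7, 0.1, 0.7]
grip_width: 0.0855
```

```bash
python3 - <<'E'
from h import *
s=st()
go(nest(0,-.085,.34),Rdown(-4))
E
```

```text
t 8.5 pos [0.5643 0.4097 0.3399] yawy -3.9 z [-0.002 -0.001 -1.   ] F [0.7 0.1 0.7] w 0.0855 q [ 26.  37.  30.   0. 113.  30.]
shift units [-9.26 -0.02  0.01] max 9.26
rot units [-0.01  0.01  0.01]
```

Emit:
jog_arm --plan '[[[-0.9, 0, 0, 0, 0, 0], [-0.9, 0, 0, 0, 0, 0], [-0.9, 0, 0, 0, 0, 0], [-0.9, 0, 0, 0, 0, 0], [-0.9, 0, 0, 0, 0, 0], [-0.9, 0, 0, 0, 0, 0], [-0.9, 0, 0, 0, 0, 0], [-0.9, 0, 0, 0, 0, 0], [-0.9, 0, 0, 0, 0, 0], [-0.9, 0, 0, 0, 0, 0]]]'

```text
time_s: 9.5
position: [0.5397, 0.0497, 0.3385]
tool_rot: [[0.068, 0.998, -0.002], [0.998, -0.068, 0.001], [0.0, -0.002, -1.0]]
ft_force: [1.1, 0.1, -0.3]
grip_width: 0.0853
```

Emit:
jog_arm --plan '[[[-0.2, 0, 0.8, 0, 0, 0], [0, 0, 0.8, 0, 0, 0], [0, 0, 0.8, 0, 0, 0], [0, 0, 0.8, 0, 0, 0], [0, 0, 0, 0, 0, 0], [0, 0, 0, 0, 0, 0]]]'

```text
time_s: 10.1
position: [0.5399, 0.0432, 0.212]
tool_rot: [[0.067, 0.998, -0.001], [0.998, -0.067, 0.0], [0.0, -0.001, -1.0]]
ft_force: [-0.7, 0.2, 0.9]
grip_width: 0.0854
```

```bash
python3 - <<'E'
from h import *
s=st()
ci=cam("wrist"); im,d=vision.get_image("wrist"); save(im,"w6.png"); np.savez("/tmp/w6.npz",im=im,d=d); P=cloud("wrist",ci,d)
for q in ["wing_nut","spacer_1","bracket","connector_1","stud_top"]:
  try:
   for r in spotter.trace("wrist",q)[:4]:
    m=r["pixels"]&(d>0); print(q,round(r["score"],2),np.round(r["rect"]),np.round(np.percentile(P[m],[5,50,95],axis=0),4).tolist())
  except Exception as e: print(q,e)
for h in [.082,.073]: print(proj("wrist",nest(0,0,h),ci))
for x in (-.046,0,.046): print(proj("wrist",nest(x,-.06,.044),ci))
E
```

```text
t 10.1 pos [0.5399 0.0432 0.212 ] yawy -3.8 z [-0.001  0.    -1.   ] F [-0.7  0.2  0.9] w 0.0854 q [-8. 22. 78.  0. 81. -4.]
wing_nut 0.71 [286.  61. 345.  92.] [[0.5226, 0.118, 0.0499], [0.5413, 0.1264, 0.0662], [0.5628, 0.1348, 0.0728]]
bracket 0.74 [292.  51. 344. 123.] [[0.523, 0.0948, 0.0264], [0.5426, 0.1101, 0.0279], [0.5625, 0.1447, 0.0699]]
connector_1 0.93 [355. 125. 382. 166.] [[0.5752, 0.0496, 0.0251], [0.5843, 0.0659, 0.0434], [0.5943, 0.0808, 0.0448]]
connector_1 0.82 [252. 126. 280. 167.] [[0.4846, 0.0559, 0.0282], [0.4948, 0.0718, 0.0434], [0.5038, 0.0871, 0.0448]]
connector_1 0.6 [305. 127. 326. 168.] [[0.5303, 0.0511, 0.0379], [0.5393, 0.067, 0.0435], [0.5484, 0.0823, 0.0449]]
stud_top 0.78 [218.   2. 416. 198.] [[0.4642, 0.0258, 0.0182], [0.5424, 0.1192, 0.0196], [0.6191, 0.1831, 0.0209]]
stud_top 0.7 [542.  66. 639. 131.] [[0.7544, 0.075, 0.0108], [0.7583, 0.0946, 0.067], [0.7687, 0.1129, 0.0992]]
[318.16738095  75.68176582]
[318.16847456  76.29878273]
[265.18512423 150.21933558]
[317.8985853  150.42100125]
[370.61374234 150.62267341]
```

View pics/w6.png

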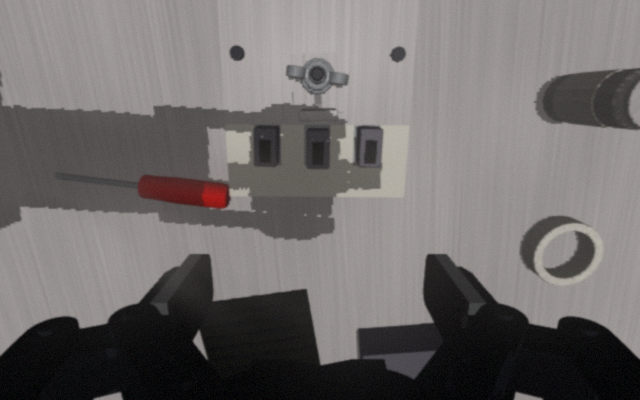

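```bash
sed -i 's/NO=np.array(\[0.5443,0.1250\])/NO=np.array([0.5443,0.1262])/' h.py; cat >> h.py <<'E'
def conns(n="wrist",ci=None,d=None,lo=.040,hi=.048):
    if d is None:
        ci=cam(n); im,d=vision.get_image(n)
    P=cloud(n,ci,d); out=[]
    for r in spotter.trace(n,"connector_1")[:5]:
        m=r["pixels"]&(d>0)&(P[...,2]>lo)&(P[...,2]<hi)
        if m.sum()<30: continue
        Q=P[m]; R=rectfit(Q); print("conn",round(r["score"],2),np.round(r["rect"]),"ctr",np.round(R[0],1),"sz",np.round(R[1],1),"ang",round(R[2],1),"med",np.round(np.median(Q,0)*1000,1)); out.append(R)
    return out
E
python3 - <<'E'
from h import *
ci=cam("wrist"); z=np.load("/tmp/w6.npz"); d=z["d"]; P=cloud("wrist",ci,d)
conns("wrist",ci,d)
m=np.zeros((400,640),bool); m[50:105,275:355]=1; m&=(P[...,2]>.062)&(P[...,2]<.0765)
Q=P[m]; print("wing",rectfit(Q),len(Q)); 
m2=np.zeros((400,640),bool); m2[50:105,275:355]=1; m2&=(P[...,2]>.078); print("stud",P[m2].mean(0),m2.sum())
m3=np.zeros((400,640),bool); m3[85:130,285:350]=1; m3&=(P[...,2]>.066)&(P[...,2]<.074); print("upr",rectfit(P[m3]),m3.sum())
print(nest(.046,-.06,0),nest(0,-.06,0),nest(-.046,-.06,0))
E
```

```text
conn 0.93 [355. 125. 382. 166.] ctr [586.5  64.4] sz [34.1 20.2] ang 85.2 med [586.2  65.3  44.3]
conn 0.82 [252. 126. 280. 167.] ctr [494.4  70.9] sz [34.2 19.9] ang 83.6 med [494.5  71.5  44.1]
conn 0.6 [305. 127. 326. 168.] ctr [540.3  66.2] sz [33.5 19.6] ang 86.7 med [540.4  66.7  44.3]
wing ((543.8983764648438, 126.61347961425781), (20.812122344970703, 47.08285140991211), 60.64424514770508) 838
stud [0.54386852 0.12514435 0.10781231] 176
upr ((546.8275756835938, 105.87779235839844), (26.453285217285156, 35.651397705078125), 86.0121078491211) 440
[0.58600256 0.06313736 0.        ] [0.54011461 0.06634616 0.        ] [0.49422667 0.06955495 0.        ]
```

```bash
python3 - <<'E'
from h import *
go([.5864,.0645,.08],Rdown(-4.5))
E
```

```text
shift units [0.6  1.11 3.31] max 3.31
rot units [0.01 0.   0.08]
```

Emit:
jog_arm --plan '[[[0.2, 0.37, 0.5, 0, 0, 0.08], [0.2, 0.37, 0.6, 0, 0, 0], [0.2, 0.37, 0.6, 0, 0, 0], [0, 0, 0.6, 0, 0, 0], [0, 0, 0.6, 0, 0, 0], [0, 0, 0.4, 0, 0, 0], [0, 0, 0, 0, 0, 0], [0, 0, 0, 0, 0, 0]]]' --grip -0.2

```text
time_s: 11.25
position: [0.5867, 0.0642, 0.0804]
tool_rot: [[0.078, 0.997, 0.001], [0.997, -0.078, -0.0], [0.0, 0.001, -1.0]]
ft_force: [0.1, -0.2, -0.3]
grip_width: 0.0341
```

```bash
python3 - <<'E'
from h import *
s=st(); go([.5864,.0645,.025],Rdown(-4.5))
im,d=vision.get_image("wrist"); save(im,"w7.png")
im,d=vision.get_image("side"); save(cv2.resize(im[200:330,260:420],None,fx=4.5,fy=4.5),"side7.png")
E
```

```text
t 11.25 pos [0.5867 0.0642 0.0804] yawy -4.5 z [ 0.001 -0.    -1.   ] F [ 0.1 -0.2 -0.3] w 0.0341 q [-5. 34. 80.  0. 66. -1.]
shift units [ 0.01 -0.01  1.39] max 1.39
rot units [ 0.01 -0.    0.  ]
```

View pics/w7.png

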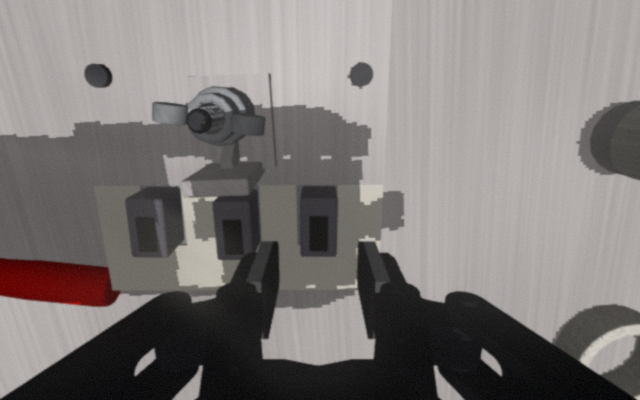

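View pics/side7.png

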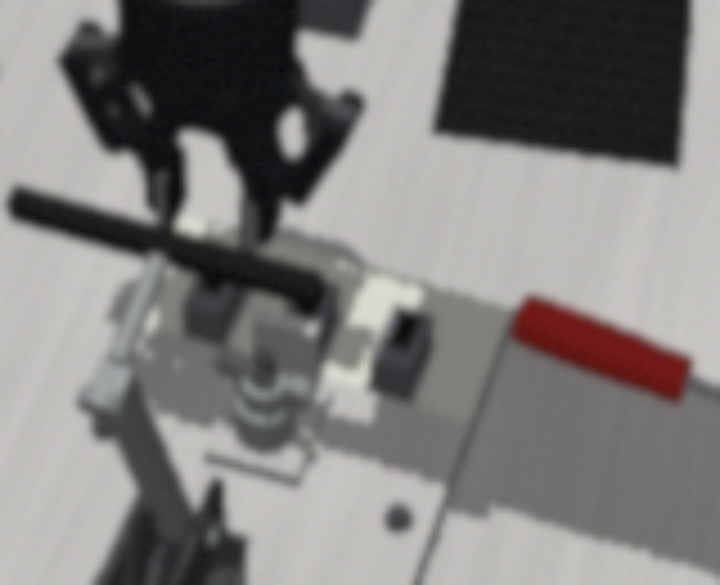

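Emit:
jog_arm --plan '[[[0, 0, 0.35, 0, 0, 0], [0, 0, 0.35, 0, 0, 0], [0, 0, 0.35, 0, 0, 0], [0, 0, 0.3, 0, 0, 0], [0, 0, 0, 0, 0, 0]]]'

```text
time_s: 11.85
position: [0.5859, 0.0642, 0.025]
tool_rot: [[0.078, 0.997, -0.002], [0.997, -0.078, 0.0], [0.0, -0.002, -1.0]]
ft_force: [0.0, 0.4, 1.4]
grip_width: 0.0341
```

Emit:
jog_arm --plan '[[[0, 0, 0, 0, 0, 0], [0, 0, 0, 0, 0, 0], [0, 0, 0, 0, 0, 0], [0, 0, 0, 0, 0, 0], [0, 0, 0, 0, 0, 0], [0, 0, -0.2, 0, 0, 0], [0, 0, -0.5, 0, 0, 0], [0, 0, -0.8, 0, 0, 0], [0, 0, -0.8, 0, 0, 0], [0, 0, -0.8, 0, 0, 0]]]' --grip -1 --squeeze 60

```text
time_s: 12.85
position: [0.5861, 0.0642, 0.1513]
tool_rot: [[0.078, 0.997, -0.0], [0.997, -0.078, 0.0], [0.0, -0.0, -1.0]]
ft_force: [0.9, -0.5, -0.9]
grip_width: 0.0184
```

```bash
cat >> h.py <<'E'
def frame(o,yaw,x,y,z):
    a=np.radians(yaw); return np.array([o[0]+np.cos(a)*x-np.sin(a)*y,o[1]+np.sin(a)*x+np.cos(a)*y,z])
FIN=((.6395,-.2229),.9); HW=((.4516,-.3436),8.65); MAT=((.459,-.172),5.8)
E
python3 - <<'E'
from h import *
s=st(); go(frame(*FIN,0,.045,.10),Rdown(-4.5)); print(frame(*FIN,0,.045,.10))
E
```

```text
t 12.85 pos [0.5861 0.0642 0.1513] yawy -4.5 z [-0.  0. -1.] F [ 0.9 -0.5 -0.9] w 0.0184 q [-5. 30. 75.  0. 75. -1.]
shift units [-5.93  1.79  1.28] max 5.93
rot units [-0. -0.  0.]
[ 0.63879317 -0.17790555  0.1       ]
```

Emit:
jog_arm --plan '[[[-0.74, 0.22, 0, 0, 0, 0], [-0.74, 0.22, 0, 0, 0, 0], [-0.74, 0.22, 0, 0, 0, 0], [-0.74, 0.22, 0, 0, 0, 0], [-0.74, 0.22, 0, 0, 0, 0], [-0.74, 0.23, 0, 0, 0, 0], [-0.74, 0.23, 0, 0, 0, 0], [-0.74, 0.23, 0, 0, 0, 0], [0, 0, 0.6, 0, 0, 0], [0, 0, 0.6, 0, 0, 0]]]'

```text
time_s: 13.85
position: [0.6394, -0.1786, 0.1017]
tool_rot: [[0.079, 0.997, 0.001], [0.997, -0.079, -0.001], [-0.0, 0.001, -1.0]]
ft_force: [-0.4, 0.0, -0.6]
grip_width: 0.0185
```

```bash
python3 - <<'E'
from h import *
s=st(); go(frame(*FIN,0,.045,.015),Rdown(-4.5))
im,d=vision.get_image("wrist"); save(im,"w8.png")
im,d=vision.get_image("side"); save(cv2.resize(im[100:250,250:420],None,fx=4.,fy=4.),"side8.png")
E
```

```text
t 13.85 pos [ 0.6394 -0.1786  0.1017] yawy -4.6 z [ 0.001 -0.001 -1.   ] F [-0.4  0.  -0.6] w 0.0185 q [-26.  39.  65.   0.  75. -21.]
shift units [ 0.02 -0.02  2.17] max 2.17
rot units [ 0.01  0.   -0.01]
```

View pics/w8.png

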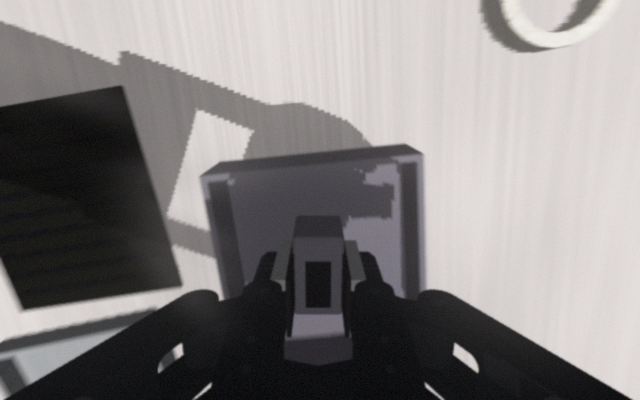

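View pics/side8.png

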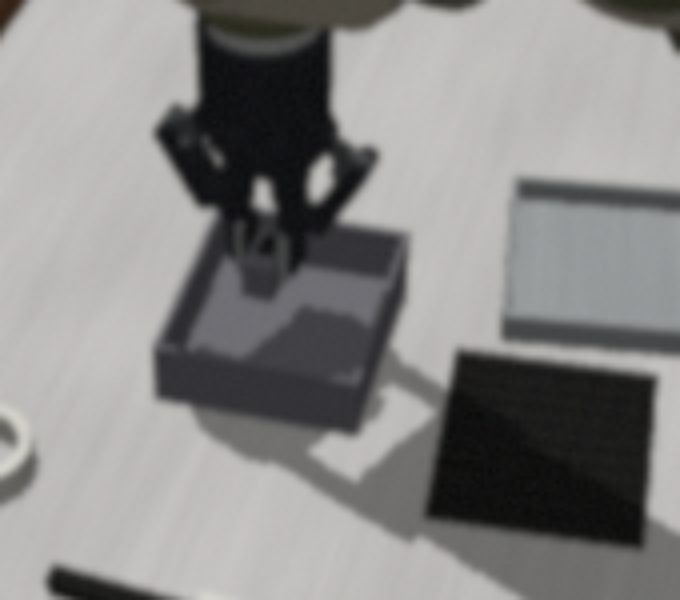

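Emit:
jog_arm --plan '[[[0, 0, 0.55, 0, 0, 0], [0, 0, 0.55, 0, 0, 0], [0, 0, 0.55, 0, 0, 0], [0, 0, 0.4, 0, 0, 0], [0, 0, 0.1, 0, 0, 0], [0, 0, 0, 0, 0, 0]]]'

```text
time_s: 14.55
position: [0.6396, -0.1775, 0.0166]
tool_rot: [[0.078, 0.997, 0.0], [0.997, -0.078, -0.0], [-0.0, 0.0, -1.0]]
ft_force: [0.1, -0.5, -0.0]
grip_width: 0.0185
```

Emit:
jog_arm --plan '[[[0, 0, 0, 0, 0, 0], [0, 0, 0, 0, 0, 0], [0, 0, 0, 0, 0, 0], [0, 0, -0.2, 0, 0, 0], [0, 0, -0.6, 0, 0, 0], [0, 0, -0.8, 0, 0, 0], [0, 0, -0.8, 0, 0, 0], [0, 0, -0.8, 0, 0, 0], [0, 0, -0.8, 0, 0, 0]]]' --grip -0.2

```text
time_s: 15.45
position: [0.6391, -0.1774, 0.1781]
tool_rot: [[0.078, 0.997, 0.001], [0.997, -0.078, -0.0], [-0.0, 0.001, -1.0]]
ft_force: [-0.4, -0.6, -0.2]
grip_width: 0.0338
```

```bash
python3 - <<'E'
from h import *
s=st(); go(nest(0,-.115,.19),Rdown(-4.5))
im,d=vision.get_image("wrist"); save(im,"w9.png")
E
```

```text
t 15.45 pos [ 0.6391 -0.1774  0.1781] yawy -4.5 z [ 0.001 -0.    -1.   ] F [-0.4 -0.6 -0.2] w 0.0338 q [-26.  35.  59.   0.  85. -21.]
shift units [ 4.51 -2.93 -0.3 ] max 4.51
rot units [0.01 0.   0.  ]
```

View pics/w9.png

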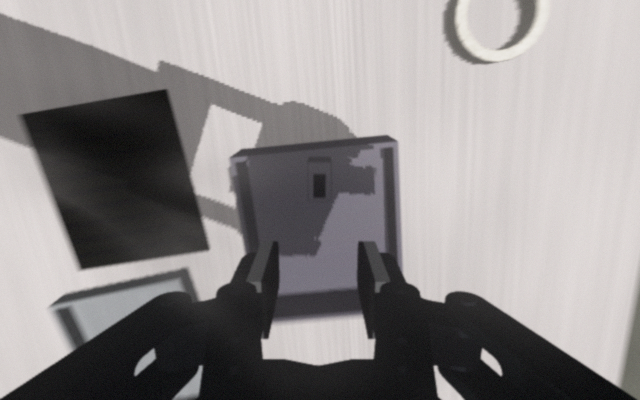

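Emit:
jog_arm --plan '[[[0.56, -0.37, -0.04, 0, 0, 0], [0.56, -0.37, -0.04, 0, 0, 0], [0.56, -0.37, -0.04, 0, 0, 0], [0.56, -0.37, -0.04, 0, 0, 0], [0.56, -0.37, -0.04, 0, 0, 0], [0.56, -0.36, -0.04, 0, 0, 0], [0.56, -0.36, -0.04, 0, 0, 0], [0.56, -0.36, -0.04, 0, 0, 0], [0, 0, 0, 0, 0, 0]]]'

```text
time_s: 16.4
position: [0.5352, 0.0126, 0.1896]
tool_rot: [[0.075, 0.997, 0.001], [0.997, -0.075, 0.0], [0.0, 0.001, -1.0]]
ft_force: [-0.6, -0.7, -0.4]
grip_width: 0.0341
```

```bash
python3 - <<'E'
from h import *
s=st(); 
R=conns()
for r in R: 
  print(r[0]); go([r[0][0]/1000,r[0][1]/1000,.08],Rdown(-4.5))
E
```

```text
t 16.4 pos [0.5352 0.0126 0.1896] yawy -4.3 z [ 0.001  0.    -1.   ] F [-0.6 -0.7 -0.4] w 0.0341 q [-11.  22.  81.   0.  77.  -7.]
conn 0.88 [248.  90. 278. 135.] ctr [493.4  70.7] sz [33.5 20.3] ang 84.6 med [493.7  71.   43.6]
conn 0.61 [307.  91. 337. 136.] ctr [539.4  65.7] sz [33.3 20. ] ang 85.7 med [539.3  66.4  43.5]
(493.382568359375, 70.70718383789062)
shift units [ 1.42 -1.2   2.73] max 2.73
rot units [0.01 0.   0.01]
(539.3521118164062, 65.69915771484375)
shift units [ 1.38 -0.04  2.73] max 2.73
rot units [0.01 0.   0.01]
```

Emit:
jog_arm --plan '[[[0.5, 0, 0.4, 0, 0, 0], [0.5, 0, 0.6, 0, 0, 0], [0.38, 0, 0.6, 0, 0, 0], [0, 0, 0.6, 0, 0, 0], [0, 0, 0.5, 0, 0, 0], [0, 0, 0.5, 0, 0, 0], [0, 0, 0.5, 0, 0, 0], [0, 0, 0.3, 0, 0, 0], [0, 0, 0.1, 0, 0, 0], [0, 0, 0, 0, 0, 0]]]'

```text
time_s: 17.5
position: [0.541, 0.065, 0.0244]
tool_rot: [[0.078, 0.997, -0.0], [0.997, -0.078, -0.0], [-0.0, -0.0, -1.0]]
ft_force: [-0.3, 1.4, 0.1]
grip_width: 0.0344
```

```bash
python3 - <<'E'
from h import *
s=st(); go([.5399,.0661,.025],Rdown(-4.5))
im,d=vision.get_image("wrist"); save(im,"w10.png")
E
```

```text
t 17.5 pos [0.541  0.065  0.0244] yawy -4.5 z [-0. -0. -1.] F [-0.3  1.4  0.1] w 0.0344 q [-6. 35. 91. -0. 54. -1.]
shift units [ 0.03 -0.03 -0.01] max 0.03
rot units [-0.  0.  0.]
```

View pics/w10.png

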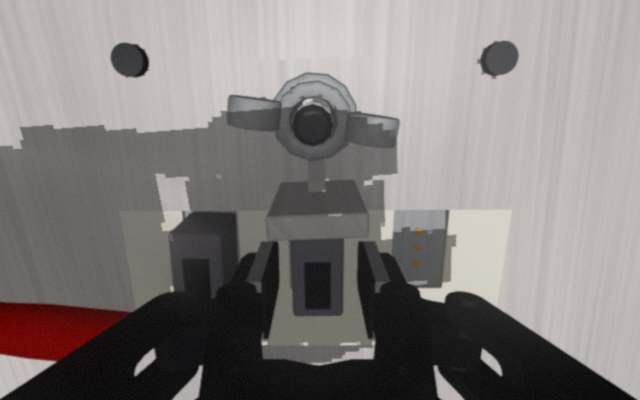

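Emit:
jog_arm --plan '[[[0, 0, 0, 0, 0, 0], [0, 0, 0, 0, 0, 0], [0, 0, 0, 0, 0, 0], [0, 0, 0, 0, 0, 0], [0, 0, 0, 0, 0, 0], [0, 0, -0.2, 0, 0, 0], [0, 0, -0.5, 0, 0, 0], [0, 0, -0.8, 0, 0, 0], [0, 0, -0.8, 0, 0, 0], [0, 0, -0.8, 0, 0, 0]]]' --grip -1

```text
time_s: 18.55
position: [0.5404, 0.0654, 0.1503]
tool_rot: [[0.078, 0.997, -0.0], [0.997, -0.078, 0.0], [0.0, -0.0, -1.0]]
ft_force: [0.7, 0.1, 0.4]
grip_width: 0.0187
```

```bash
python3 - <<'E'
from h import *
s=st(); go(frame(*FIN,0,0,.017),Rdown(-4.5))
E
```

```text
t 18.55 pos [0.5404 0.0654 0.1503] yawy -4.5 z [-0.  0. -1.] F [0.7 0.1 0.4] w 0.0187 q [-6. 25. 83.  0. 72. -1.]
shift units [-6.99  3.03  3.33] max 6.99
rot units [-0. -0.  0.]
```

Emit:
jog_arm --plan '[[[-0.78, 0.34, 0, 0, 0, 0], [-0.78, 0.34, 0, 0, 0, 0], [-0.78, 0.34, 0, 0, 0, 0], [-0.78, 0.34, 0, 0, 0, 0], [-0.78, 0.34, 0, 0, 0, 0], [-0.78, 0.34, 0, 0, 0, 0], [-0.78, 0.34, 0, 0, 0, 0], [-0.77, 0.33, 0, 0, 0, 0], [-0.76, 0.32, 0, 0, 0, 0], [0, 0, 0, 0, 0, 0]]]'

```text
time_s: 19.55
position: [0.64, -0.2265, 0.1483]
tool_rot: [[0.081, 0.997, 0.0], [0.997, -0.081, -0.001], [-0.001, 0.0, -1.0]]
ft_force: [-1.1, 0.5, -0.9]
grip_width: 0.0186
```

```bash
python3 - <<'E'
from h import *
s=st(); go(frame(*FIN,0,0,.017),Rdown(-4.5))
im,d=vision.get_image("wrist"); save(im,"w11.png")
E
```

```text
t 19.55 pos [ 0.64   -0.2265  0.1483] yawy -4.7 z [ 0.    -0.001 -1.   ] F [-1.1  0.5 -0.9] w 0.0186 q [-29.  38.  59.  -0.  83. -25.]
shift units [ 0.09 -0.02  3.28] max 3.28
rot units [ 0.    0.01 -0.02]
```

View pics/w11.png

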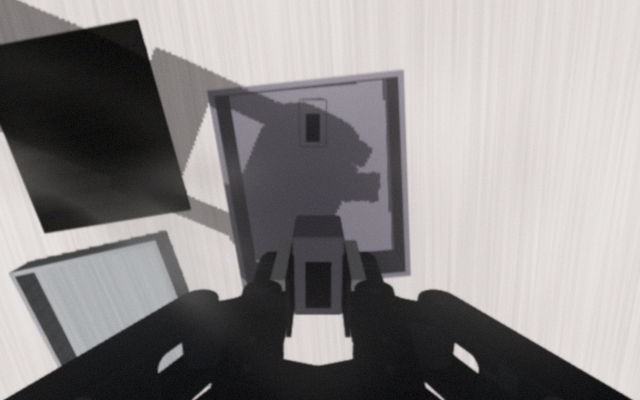

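Emit:
jog_arm --plan '[[[0.05, 0, 0.6, 0, 0, 0], [0, 0, 0.7, 0, 0, 0], [0, 0, 0.7, 0, 0, 0], [0, 0, 0.6, 0, 0, 0], [0, 0, 0.5, 0, 0, 0], [0, 0, 0.18, 0, 0, 0], [0, 0, 0, 0, 0, 0]]]'

```text
time_s: 20.3
position: [0.6396, -0.2198, 0.017]
tool_rot: [[0.077, 0.997, -0.001], [0.997, -0.077, 0.001], [0.001, -0.001, -1.0]]
ft_force: [-0.1, 0.0, -0.8]
grip_width: 0.0185
```

Emit:
jog_arm --plan '[[[0, 0, 0, 0, 0, 0], [0, 0, 0, 0, 0, 0], [0, 0, 0, 0, 0, 0], [0, 0, -0.2, 0, 0, 0], [0, 0, -0.6, 0, 0, 0], [0, 0, -0.8, 0, 0, 0], [0, 0, -0.8, 0, 0, 0], [0, 0, -0.8, 0, 0, 0], [0, 0, -0.8, 0, 0, 0]]]' --grip -0.2

```text
time_s: 21.2
position: [0.6398, -0.2208, 0.1797]
tool_rot: [[0.078, 0.997, 0.001], [0.997, -0.078, -0.0], [-0.0, 0.001, -1.0]]
ft_force: [0.6, 0.1, -0.9]
grip_width: 0.0342
```

```bash
python3 - <<'E'
from h import *
s=st(); go(nest(-.03,-.115,.19),Rdown(-4.5))
im,d=vision.get_image("wrist"); save(im,"w12.png")
E
```

```text
t 21.2 pos [ 0.6398 -0.2208  0.1797] yawy -4.5 z [ 0.001 -0.    -1.   ] F [ 0.6  0.1 -0.9] w 0.0342 q [-29.  37.  56.  -0.  87. -25.]
shift units [ 5.58 -3.78 -0.26] max 5.58
rot units [0.01 0.   0.  ]
```

View pics/w12.png

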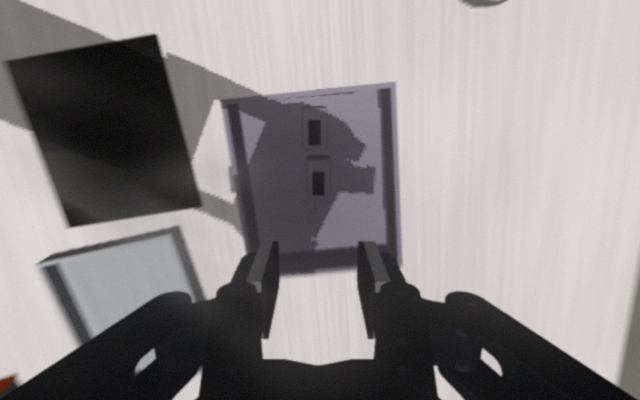

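Both stand in the tray at (314,132) and (318,182). Next, the last connector.

Emit:
jog_arm --plan '[[[0.62, -0.42, -0.03, 0, 0, 0], [0.62, -0.42, -0.03, 0, 0, 0], [0.62, -0.42, -0.03, 0, 0, 0], [0.62, -0.42, -0.03, 0, 0, 0], [0.62, -0.42, -0.03, 0, 0, 0], [0.62, -0.42, -0.03, 0, 0, 0], [0.62, -0.42, -0.03, 0, 0, 0], [0.62, -0.42, -0.03, 0, 0, 0], [0.62, -0.42, 0, 0, 0, 0], [0, 0, 0, 0, 0, 0]]]'

```text
time_s: 22.25
position: [0.505, 0.0159, 0.1879]
tool_rot: [[0.075, 0.997, 0.0], [0.997, -0.075, 0.0], [0.0, 0.0, -1.0]]
ft_force: [-0.4, -0.1, -0.3]
grip_width: 0.0344
```

```bash
python3 - <<'E'
from h import *
s=st(); 
R=conns()
for r in R: 
  print(r[0]); go([r[0][0]/1000,r[0][1]/1000,.025],Rdown(-4.5))
E
```

```text
t 22.25 pos [0.505  0.0159 0.1879] yawy -4.3 z [ 0.  0. -1.] F [-0.4 -0.1 -0.3] w 0.0344 q [-12.  20.  86.   0.  75.  -7.]
conn 0.57 [289.  95. 314. 136.] ctr [493.4  70.7] sz [33.9 19.8] ang 84.5 med [493.5  71.6  43.6]
(493.43341064453125, 70.72503662109375)
shift units [ 1.4  -0.45  4.07] max 4.07
rot units [0.01 0.   0.01]
```

Emit:
jog_arm --plan '[[[0.5, -0.15, 0.4, 0, 0, 0], [0.5, -0.15, 0.6, 0, 0, 0], [0.4, -0.14, 0.6, 0, 0, 0], [0, 0, 0.6, 0, 0, 0], [0, 0, 0.5, 0, 0, 0], [0, 0, 0.5, 0, 0, 0], [0, 0, 0.5, 0, 0, 0], [0, 0, 0.3, 0, 0, 0], [0, 0, 0.07, 0, 0, 0], [0, 0, 0, 0, 0, 0]]]'

```text
time_s: 23.35
position: [0.494, 0.07, 0.024]
tool_rot: [[0.079, 0.997, -0.0], [0.997, -0.079, -0.0], [-0.0, -0.0, -1.0]]
ft_force: [0.8, 0.4, -0.1]
grip_width: 0.0341
```

Emit:
jog_arm --plan '[[[0, 0, 0, 0, 0, 0], [0, 0, 0, 0, 0, 0], [0, 0, 0, 0, 0, 0], [0, 0, 0, 0, 0, 0], [0, 0, 0, 0, 0, 0], [0, 0, -0.2, 0, 0, 0], [0, 0, -0.5, 0, 0, 0], [0, 0, -0.8, 0, 0, 0], [0, 0, -0.8, 0, 0, 0], [0, 0, -0.8, 0, 0, 0]]]' --grip -1

```text
time_s: 24.35
position: [0.493, 0.0708, 0.1499]
tool_rot: [[0.078, 0.997, -0.0], [0.997, -0.078, 0.0], [0.0, -0.0, -1.0]]
ft_force: [0.8, -0.3, -0.5]
grip_width: 0.0185
```

```bash
python3 - <<'E'
from h import *
s=st(); go(frame(*FIN,0,-.043,.017),Rdown(-4.5))
E
```

```text
t 24.35 pos [0.493  0.0708 0.1499] yawy -4.5 z [-0.  0. -1.] F [ 0.8 -0.3 -0.5] w 0.0185 q [-5. 21. 90.  0. 69. -1.]
shift units [-8.11  4.32  3.32] max 8.11
rot units [-0. -0.  0.]
```

Emit:
jog_arm --plan '[[[-0.81, 0.43, 0, 0, 0, 0], [-0.81, 0.43, 0, 0, 0, 0], [-0.81, 0.43, 0, 0, 0, 0], [-0.81, 0.43, 0, 0, 0, 0], [-0.81, 0.43, 0, 0, 0, 0], [-0.81, 0.43, 0, 0, 0, 0], [-0.81, 0.43, 0, 0, 0, 0], [-0.81, 0.43, 0, 0, 0, 0], [-0.81, 0.43, 0, 0, 0, 0], [-0.81, 0.43, 0, 0, 0, 0]]]'

```text
time_s: 25.35
position: [0.6398, -0.2669, 0.1486]
tool_rot: [[0.078, 0.997, -0.0], [0.997, -0.078, 0.0], [0.0, -0.0, -1.0]]
ft_force: [0.6, 0.9, -0.4]
grip_width: 0.0188
```

Emit:
jog_arm --plan '[[[0, 0, 0, 0, 0, 0]]]'

```text
time_s: 25.45
position: [0.6399, -0.2697, 0.1475]
tool_rot: [[0.081, 0.997, 0.0], [0.997, -0.081, -0.001], [-0.001, 0.0, -1.0]]
ft_force: [-0.7, 1.0, -0.7]
grip_width: 0.0187
```

```bash
python3 - <<'E'
from h import *
s=st(); go(frame(*FIN,0,-.043,.017),Rdown(-4.5))
im,d=vision.get_image("wrist"); save(im,"w13.png")
E
```

```text
t 25.45 pos [ 0.6399 -0.2697  0.1475] yawy -4.7 z [ 0.    -0.001 -1.   ] F [-0.7  1.  -0.7] w 0.0187 q [-33.  40.  56.  -0.  84. -28.]
shift units [ 0.1  -0.    3.26] max 3.26
rot units [ 0.    0.   -0.02]
```

View pics/w13.png

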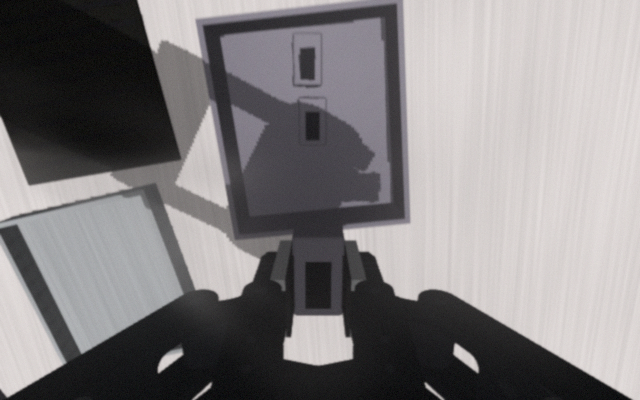

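Emit:
jog_arm --plan '[[[0.08, 0, 0.6, 0, 0, 0], [0, 0, 0.7, 0, 0, 0], [0, 0, 0.7, 0, 0, 0], [0, 0, 0.6, 0, 0, 0], [0, 0, 0.5, 0, 0, 0], [0, 0, 0.16, 0, 0, 0], [0, 0, 0, 0, 0, 0]]]'

```text
time_s: 26.2
position: [0.6395, -0.2617, 0.0175]
tool_rot: [[0.077, 0.997, -0.001], [0.997, -0.077, 0.001], [0.001, -0.001, -1.0]]
ft_force: [0.3, -0.2, 0.7]
grip_width: 0.0183
```

Emit:
jog_arm --plan '[[[0, 0, 0, 0, 0, 0], [0, 0, 0, 0, 0, 0], [0, 0, 0, 0, 0, 0], [0, 0, -0.2, 0, 0, 0], [0, 0, -0.6, 0, 0, 0], [0, 0, -0.8, 0, 0, 0], [0, 0, -0.8, 0, 0, 0], [0, 0, -0.8, 0, 0, 0], [0, 0, -0.8, 0, 0, 0]]]' --grip -0.2

```text
time_s: 27.1
position: [0.6397, -0.2625, 0.1801]
tool_rot: [[0.078, 0.997, 0.001], [0.997, -0.078, -0.001], [-0.0, 0.001, -1.0]]
ft_force: [0.3, -0.1, -0.1]
grip_width: 0.0345
```

```bash
python3 - <<'E'
from h import *
s=st(); go(nest(0,-.07,.19),Rdown(-10))
im,d=vision.get_image("wrist"); save(im,"w14.png")
E
```

```text
t 27.1 pos [ 0.6397 -0.2625  0.1801] yawy -4.5 z [ 0.001 -0.001 -1.   ] F [ 0.3 -0.1 -0.1] w 0.0345 q [-32.  38.  53.   0.  88. -28.]
shift units [ 7.75 -3.12 -0.25] max 7.75
rot units [0.01 0.   0.64]
```

View pics/w14.png

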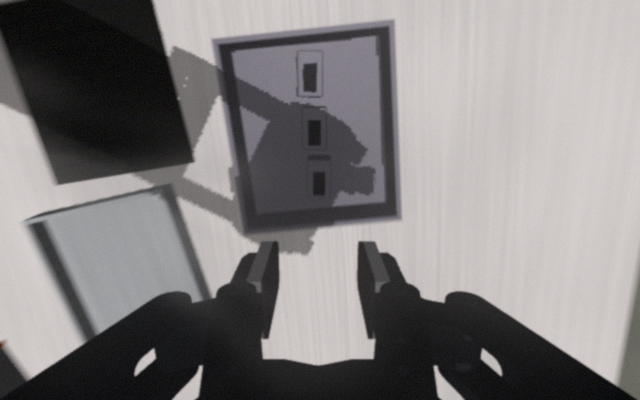

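Emit:
jog_arm --plan '[[[0.77, -0.31, -0.03, 0, 0, 0], [0.77, -0.31, -0.03, 0, 0, 0], [0.77, -0.31, -0.03, 0, 0, 0], [0.77, -0.31, -0.03, 0, 0, 0], [0.77, -0.31, -0.03, 0, 0, 0], [0.77, -0.31, -0.03, 0, 0, 0], [0.77, -0.31, -0.03, 0, 0, 0], [0.77, -0.31, -0.03, 0, 0, 0], [0.77, -0.31, 0, 0, 0, 0], [0.77, -0.31, 0, 0, 0, 0]]]' --grip 0.7

```text
time_s: 28.15
position: [0.5397, 0.0553, 0.1881]
tool_rot: [[0.078, 0.997, 0.001], [0.997, -0.078, -0.0], [-0.0, 0.001, -1.0]]
ft_force: [-0.1, 0.3, 0.6]
grip_width: 0.0722
```

Emit:
jog_arm --plan '[[[0, 0, 0.6, 0, 0, 0], [0, 0, 0.4, 0, 0, 0], [0, 0, 0, 0, 0, 0], [0, 0, 0, 0, 0, 0]]]'

```text
time_s: 28.55
position: [0.5405, 0.054, 0.1482]
tool_rot: [[0.078, 0.997, 0.001], [0.997, -0.078, -0.0], [-0.0, 0.001, -1.0]]
ft_force: [-1.1, 0.0, 0.8]
grip_width: 0.0726
```

```bash
python3 - <<'E'
from h import *
s=st(); 
ci=cam("wrist"); im,d=vision.get_image("wrist"); save(im,"w15.png"); np.savez("/tmp/w15.npz",im=im,d=d); P=cloud("wrist",ci,d)
for q in ["wing_nut","spacer_1","bracket"]:
   for r in spotter.trace("wrist",q)[:2]:
    m=r["pixels"]&(d>0); print(q,round(r["score"],2),np.round(r["rect"]),np.round(np.percentile(P[m],[5,50,95],axis=0),4).tolist())
    if q=="wing_nut":
        mm=m&(P[...,2]>.07)&(P[...,2]<.0755); print(rectfit(P[mm]),mm.sum())
print(proj("wrist",nest(0,0,.082),ci))
E
```

```text
t 28.55 pos [0.5405 0.054  0.1482] yawy -4.5 z [ 0.001 -0.    -1.   ] F [-1.1  0.   0.8] w 0.0726 q [-7. 25. 83.  0. 71. -2.]
wing_nut 0.86 [273.  70. 355. 106.] [[0.523, 0.1182, 0.0639], [0.5425, 0.1268, 0.0668], [0.5628, 0.1347, 0.0727]]
((543.3626708984375, 126.40653228759766), (7.960570812225342, 44.94068908691406), 77.6200180053711) 495
wing_nut 0.33 [296.  66. 337. 112.] [[0.5319, 0.1139, 0.0498], [0.5467, 0.119, 0.0512], [0.5545, 0.1389, 0.0526]]
((0.0, 0.0), (0.0, 0.0), 0.0) 0
spacer_1 0.62 [297.  66. 338. 111.] [[0.5313, 0.1137, 0.0278], [0.5429, 0.1215, 0.0511], [0.5544, 0.1391, 0.0642]]
spacer_1 0.36 [481. 378. 520. 400.] [[0.6732, -0.1486, 0.0182], [0.6867, -0.1475, 0.029], [0.699, -0.1465, 0.0369]]
bracket 0.72 [281.  57. 349. 148.] [[0.5227, 0.0949, 0.0265], [0.5425, 0.1091, 0.0279], [0.5626, 0.1447, 0.0699]]
bracket 0.4 [  2. 206. 214. 246.] [[0.302, 0.0179, 0.0127], [0.3995, 0.035, 0.0217], [0.4445, 0.0499, 0.0255]]
[316.55133704  87.88089418]
```

View pics/w15.png

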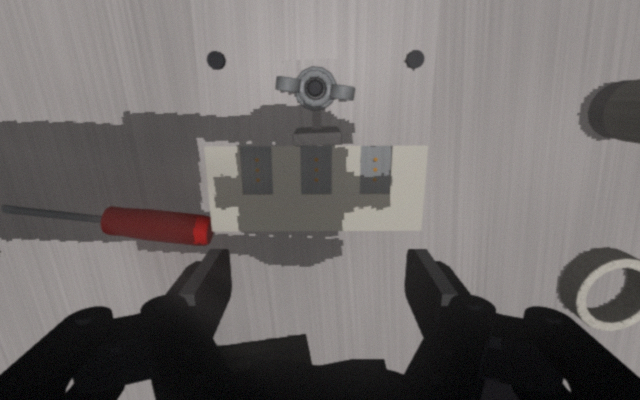

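```bash
python3 - <<'E'
from h import *
go([.5434,.1264,.057],Rdown(-12.4))
E
```

```text
shift units [ 1.81 -0.08  2.28] max 2.28
rot units [ 0.01 -0.    0.92]
```

Emit:
jog_arm --plan '[[[0.6, -0.03, 0, 0, 0, 0], [0.6, -0.03, 0, 0, 0, 0], [0.6, -0.02, 0, 0, 0, 0], [0, 0, 0, 0, 0, 0.46], [0, 0, 0, 0, 0, 0.46], [0, 0, 0.6, 0, 0, 0], [0, 0, 0.4, 0, 0, 0], [0, 0, 0, 0, 0, 0]]]'

```text
time_s: 29.55
position: [0.5419, 0.1261, 0.106]
tool_rot: [[0.215, 0.977, -0.003], [0.977, -0.215, -0.0], [-0.001, -0.003, -1.0]]
ft_force: [-0.6, 0.4, 0.7]
grip_width: 0.073
```

```bash
python3 - <<'E'
from h import *
s=st();go([.5434,.1264,.057],Rdown(-12.4))
im,d=vision.get_image("wrist"); save(im,"w16.png")
im,d=vision.get_image("side"); save(cv2.resize(im[220:320,260:400],None,fx=5,fy=5),"side16.png")
E
```

```text
t 29.55 pos [0.5419 0.1261 0.106 ] yawy -12.4 z [-0.003 -0.    -1.   ] F [-0.6  0.4  0.7] w 0.073 q [ 1. 29. 84.  0. 67. 13.]
shift units [0.02 0.04 1.23] max 1.23
rot units [-0.02  0.    0.  ]
```

View pics/w16.png

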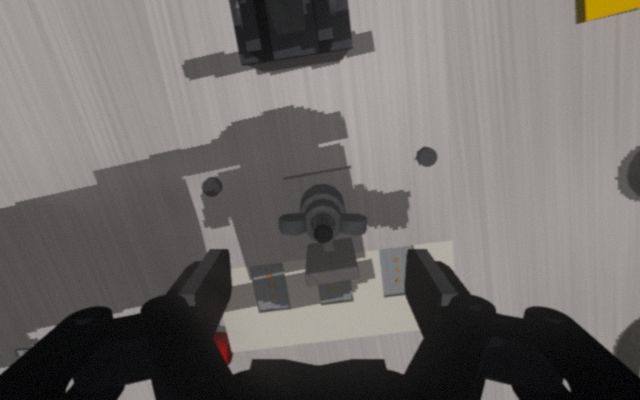

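View pics/side16.png

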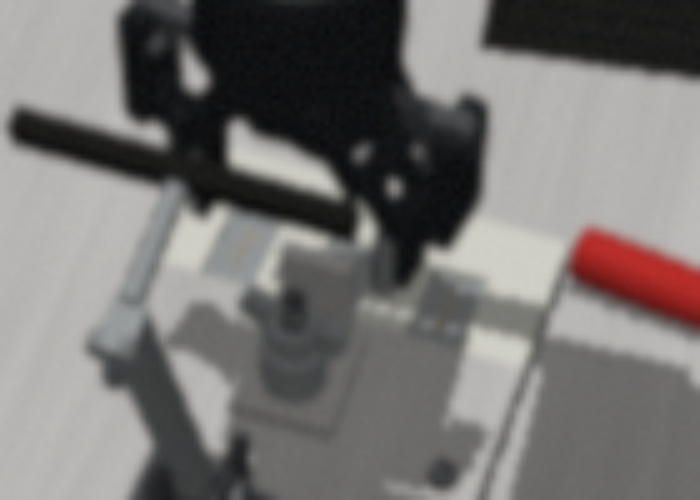

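Emit:
jog_arm --plan '[[[0.02, 0.04, 0.4, 0, 0, 0], [0, 0, 0.4, 0, 0, 0], [0, 0, 0.3, 0, 0, 0], [0, 0, 0.2, 0, 0, 0], [0, 0, 0, 0, 0, 0]]]'

```text
time_s: 30.15
position: [0.5443, 0.1266, 0.0549]
tool_rot: [[0.214, 0.977, -0.001], [0.977, -0.214, -0.0], [-0.0, -0.001, -1.0]]
ft_force: [0.1, 0.2, -0.1]
grip_width: 0.073
```

Emit:
jog_arm --plan '[[[0, 0, 0, 0, 0, 0], [0, 0, 0, 0, 0, 0], [0, 0, 0, 0, 0, 0], [0, 0, 0, 0, 0, 0], [0, 0, 0, 0, 0, 0], [0, 0, 0, 0, 0, 0], [0, 0, -0.1, 0, 0, 0], [0, 0, -0.2, 0, 0, 0], [0, 0, 0, 0, 0, 0]]]' --grip -1 --squeeze 70

```text
time_s: 31.05
position: [0.545, 0.1267, 0.0687]
tool_rot: [[0.214, 0.977, 0.002], [0.977, -0.214, 0.0], [0.001, 0.002, -1.0]]
ft_force: [-0.1, 0.3, -0.8]
grip_width: 0.0458
```

```bash
python3 - <<'E'
from h import *
s=st()
im,d=vision.get_image("wrist"); save(im,"w17.png")
im,d=vision.get_image("side"); save(cv2.resize(im[220:320,260:400],None,fx=5,fy=5),"side17.png")
E
```

```text
t 31.05 pos [0.545  0.1267 0.0687] yawy -12.4 z [ 0.002  0.    -1.   ] F [-0.1  0.3 -0.8] w 0.0458 q [ 1. 32. 86.  0. 61. 13.]
```

View pics/w17.png

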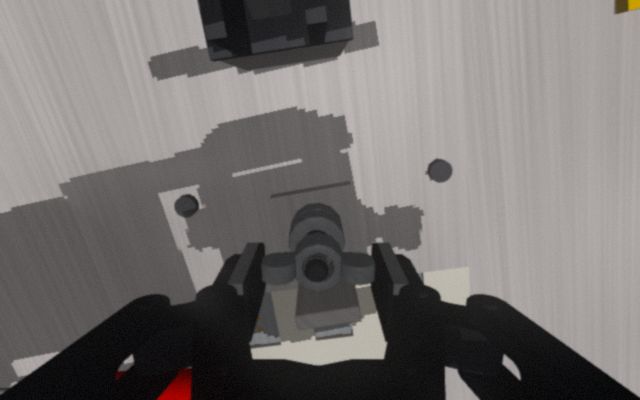

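View pics/side17.png

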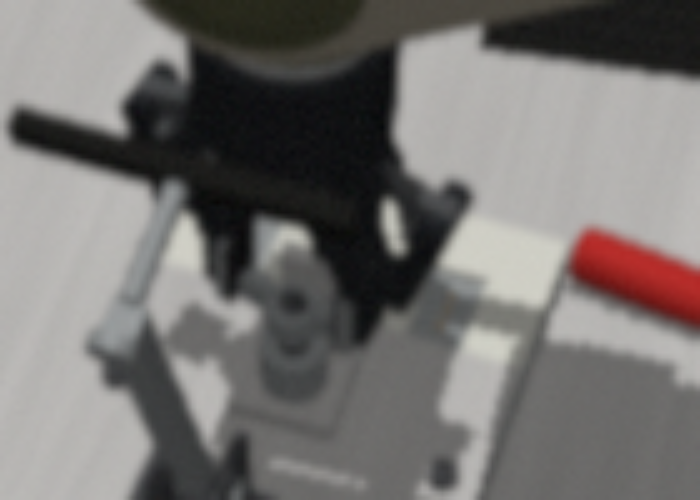

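Emit:
jog_arm --plan '[[[0, 0, -0.4, 0, 0, 0], [0, 0, -0.6, 0, 0, 0], [0, 0, -0.6, 0, 0, 0], [0, 0, -0.6, 0, 0, 0], [0, 0, -0.6, 0, 0, 0], [0, 0, 0, 0, 0, 0]]]'

```text
time_s: 31.75
position: [0.5455, 0.1267, 0.1821]
tool_rot: [[0.214, 0.977, 0.006], [0.977, -0.214, 0.0], [0.001, 0.005, -1.0]]
ft_force: [-0.2, -0.5, -1.5]
grip_width: 0.0457
```

```bash
python3 - <<'E'
from h import *
s=st()
go(frame(*HW,0,.042,.12),Rdown(8.65)); print(frame(*HW,0,.042,.12))
E
```

```text
t 31.75 pos [0.5455 0.1267 0.1821] yawy -12.4 z [ 0.006  0.    -1.   ] F [-0.2 -0.5 -1.5] w 0.0457 q [ 1. 25. 78.  0. 77. 13.]
shift units [-11.01  -0.16   1.54] max 11.01
rot units [ 0.04 -0.   -2.45]
[ 0.44528328 -0.30207773  0.12      ]
```

Emit:
jog_arm --plan '[[[-0.6, -0.01, 0, 0, 0, 0], [-0.8, -0.01, 0, 0, 0, 0], [-0.8, -0.01, 0, 0, 0, 0], [-0.8, -0.01, 0, 0, 0, 0], [-0.8, -0.01, 0, 0, 0, 0], [-0.8, -0.01, 0, 0, 0, 0], [-0.8, -0.02, 0, 0, 0, 0], [-0.8, -0.02, 0, 0, 0, 0], [-0.8, -0.02, 0, 0, 0, 0], [-0.8, -0.02, 0, 0, 0, 0]]]'

```text
time_s: 32.75
position: [0.4712, -0.1779, 0.1782]
tool_rot: [[0.214, 0.977, -0.001], [0.977, -0.214, 0.001], [0.001, -0.002, -1.0]]
ft_force: [0.5, 0.4, -0.9]
grip_width: 0.0456
```

Emit:
jog_arm --plan '[[[-0.8, 0, 0, 0, 0, 0], [-0.8, 0, 0, 0, 0, 0], [-0.8, -0.02, 0, 0, 0, 0], [-0.6, 0, 0.3, 0, 0, 0], [-0.2, 0, 0.4, 0, 0, -0.6], [0, 0, 0.4, 0, 0, -0.6], [0, 0, 0.4, 0, 0, -0.6], [0, 0, 0, 0, 0, -0.6], [0, 0, 0, 0, 0, 0]]]'

```text
time_s: 33.65
position: [0.4434, -0.3013, 0.1179]
tool_rot: [[-0.144, 0.99, -0.002], [0.99, 0.144, 0.002], [0.002, -0.002, -1.0]]
ft_force: [-0.0, 0.5, -0.3]
grip_width: 0.0457
```

```bash
python3 - <<'E'
from h import *
s=st()
go(frame(*HW,0,.042,.012),Rdown(8.65))
im,d=vision.get_image("wrist"); save(im,"w18.png")
E
```

```text
t 33.65 pos [ 0.4434 -0.3013  0.1179] yawy 8.3 z [-0.002  0.002 -1.   ] F [-0.   0.5 -0.3] w 0.0457 q [-47.  27.  87.  -0.  67. -55.]
shift units [-0.03  0.05  2.65] max 2.65
rot units [-0.01 -0.01 -0.04]
```

View pics/w18.png

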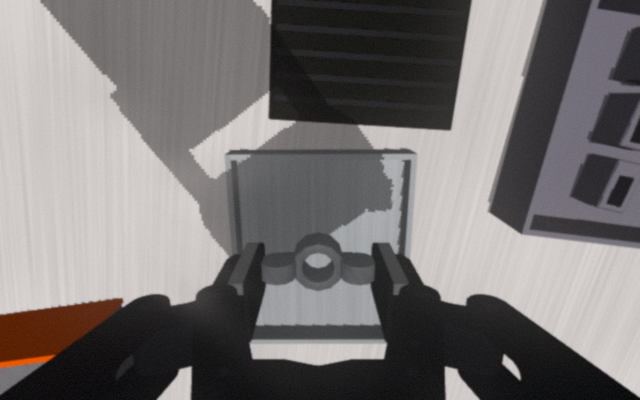

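Emit:
jog_arm --plan '[[[0, 0.05, 0.5, 0, 0, 0], [0, 0, 0.6, 0, 0, 0], [0, 0, 0.6, 0, 0, 0], [0, 0, 0.6, 0, 0, 0], [0, 0, 0.3, 0, 0, 0], [0, 0, 0.07, 0, 0, 0], [0, 0, 0, 0, 0, 0]]]'

```text
time_s: 34.4
position: [0.446, -0.3017, 0.0128]
tool_rot: [[-0.143, 0.99, 0.0], [0.99, 0.143, -0.0], [-0.0, 0.0, -1.0]]
ft_force: [0.3, -0.4, -1.1]
grip_width: 0.0454
```

Emit:
jog_arm --plan '[[[0, 0, 0, 0, 0, 0], [0, 0, 0, 0, 0, 0], [0, 0, 0, 0, 0, 0], [0, 0, -0.3, 0, 0, 0], [0, 0, -0.6, 0, 0, 0], [0, 0, -0.8, 0, 0, 0], [0, 0, -0.8, 0, 0, 0], [0, 0, -0.8, 0, 0, 0], [0, 0, -0.8, 0, 0, 0]]]' --grip 0.5

```text
time_s: 35.3
position: [0.4456, -0.3013, 0.1791]
tool_rot: [[-0.143, 0.99, 0.001], [0.99, 0.143, -0.001], [-0.001, 0.001, -1.0]]
ft_force: [0.8, 0.2, 0.2]
grip_width: 0.0642
```

```bash
python3 - <<'E'
from h import *
s=st()
go(nest(0,-.08,.18),Rdown(-4))
im,d=vision.get_image("wrist"); save(im,"w19.png")
E
```

```text
t 35.3 pos [ 0.4456 -0.3013  0.1791] yawy 8.2 z [ 0.001 -0.001 -1.   ] F [0.8 0.2 0.2] w 0.0642 q [-47.  23.  81.  -0.  75. -55.]
shift units [ 8.27  3.55 -0.03] max 8.27
rot units [0.   0.01 1.43]
```

View pics/w19.png

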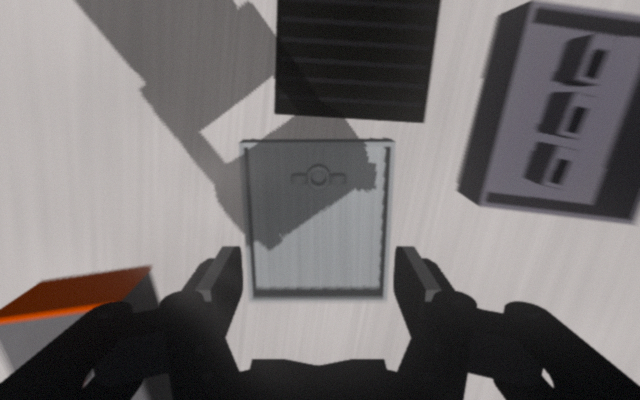

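Emit:
jog_arm --plan '[[[0.8, 0.35, 0, 0, 0, 0], [0.8, 0.35, 0, 0, 0, 0], [0.8, 0.35, 0, 0, 0, 0], [0.8, 0.35, 0, 0, 0, 0], [0.8, 0.35, 0, 0, 0, 0], [0.8, 0.35, 0, 0, 0, 0], [0.8, 0.35, 0, 0, 0, 0], [0.8, 0.35, 0, 0, 0, 0], [0.8, 0.35, 0, 0, 0, 0], [0.8, 0.35, 0, 0, 0, 0]]]' --grip 0.18

```text
time_s: 36.35
position: [0.5386, 0.0368, 0.1775]
tool_rot: [[-0.144, 0.99, 0.001], [0.99, 0.144, -0.0], [-0.0, 0.001, -1.0]]
ft_force: [0.4, 0.2, 0.7]
grip_width: 0.05
```

Emit:
jog_arm --plan '[[[0.27, 0.05, 0.4, 0, 0, 0.7], [0, 0, 0.4, 0, 0, 0.7], [0, 0, 0.2, 0, 0, 0], [0, 0, 0, 0, 0, 0], [0, 0, 0, 0, 0, 0]]]'

```text
time_s: 36.85
position: [0.5392, 0.0459, 0.1373]
tool_rot: [[0.065, 0.998, 0.001], [0.998, -0.065, -0.0], [-0.0, 0.001, -1.0]]
ft_force: [0.4, -1.1, -0.5]
grip_width: 0.0504
```

```bash
cat > stk.py <<'E'
from h import *
import sys
s=st(); 
ci=cam("wrist"); im,d=vision.get_image("wrist"); save(im,sys.argv[1]); P=cloud("wrist",ci,d)
for q in ["spacer_1","bracket"]:
   for r in spotter.trace("wrist",q)[:3]:
    m=r["pixels"]&(d>0); print(q,round(r["score"],2),np.round(r["rect"]),np.round(np.percentile(P[m],[5,50,95],axis=0),4).tolist())
u,v=proj("wrist",nest(0,0,.06),ci); print("stud px",u,v)
m=np.zeros((400,640),bool); m[max(0,int(v)-40):int(v)+40,int(u)-50:int(u)+50]=1
for lo,hi in [(.0495,.0545),(.0375,.0425),(.077,.086)]:
    mm=m&(P[...,2]>lo)&(P[...,2]<hi)
    if mm.sum()>20:
        Q=P[mm]; n,l,ss,c=cv2.connectedComponentsWithStats(mm.astype(np.uint8)); k=1+ss[1:,4].argmax(); Q=P[l==k]
        print(lo,mm.sum(),cv2.minEnclosingCircle((Q[:,:2]*1000).astype(np.float32)),Q[:,:2].mean(0))
E
python3 stk.py w20.png
```

```text
t 36.85 pos [0.5392 0.0459 0.1373] yawy -3.7 z [ 0.001 -0.    -1.   ] F [ 0.4 -1.1 -0.5] w 0.0504 q [-8. 26. 84.  0. 70. -4.]
spacer_1 0.7 [296.  49. 343.  99.] [[0.5313, 0.115, 0.0493], [0.5427, 0.1262, 0.0513], [0.5545, 0.1379, 0.0525]]
stud px 319.7660904410182 73.48187056468048
0.0495 1246 ((543.0474853515625, 126.46575164794922), 13.872774124145508) [0.54300031 0.12644009]
0.0375 53 ((542.260498046875, 109.88565826416016), 3.1805837154388428) [0.54229563 0.10990085]
0.077 309 ((542.9708251953125, 126.49421691894531), 5.197841167449951) [0.5430539  0.12637846]
```

View pics/w20.png

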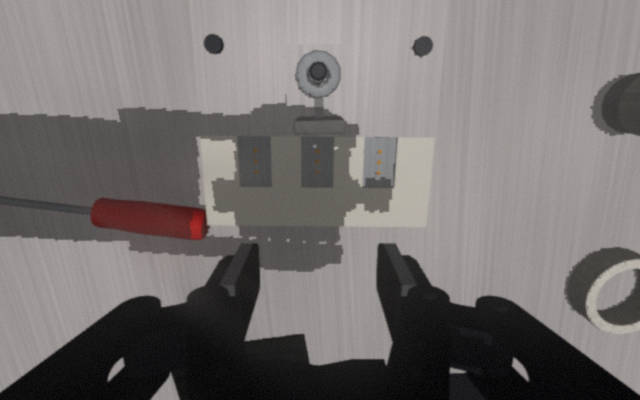

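```bash
python3 - <<'E'
from h import *
s=st(); ci=cam("wrist"); im,d=vision.get_image("wrist"); P=cloud("wrist",ci,d)
for a,b in [((238,300),(215,262)),((238,300),(375,415))]:
    Q=P[a[0]:a[1],b[0]:b[1]].reshape(-1,3); Q=Q[Q[:,2]>.09]; print(len(Q),np.percentile(Q[:,2],[0,1,5,20,50]),s["position"][2])
go([.543,.1265,.0435],Rdown(-4))
E
```

```text
t 37.0 pos [0.5392 0.046  0.1373] yawy -3.8 z [ 0.001 -0.    -1.   ] F [0.1 0.5 0.2] w 0.0501 q [-8. 26. 84. -0. 70. -4.]
2160 [0.13966292 0.14127608 0.14512824 0.15172755 0.16307847] 0.137328401593407
1941 [0.13914161 0.14131933 0.14482543 0.15114387 0.16220673] 0.137328401593407
shift units [ 2.01 -0.04  2.34] max 2.34
rot units [0.01 0.   0.03]
```

Emit:
jog_arm --plan '[[[0.6, -0.01, 0, 0, 0, 0], [0.7, -0.01, 0, 0, 0, 0], [0.7, -0.01, 0, 0, 0, 0], [0, 0, 0.5, 0, 0, 0], [0, 0, 0.6, 0, 0, 0], [0, 0, 0.6, 0, 0, 0], [0, 0, 0.4, 0, 0, 0], [0, 0, 0.2, 0, 0, 0], [0, 0, 0, 0, 0, 0]]]'

```text
time_s: 37.95
position: [0.5428, 0.126, 0.0441]
tool_rot: [[0.066, 0.998, -0.001], [0.998, -0.066, -0.0], [-0.0, -0.001, -1.0]]
ft_force: [-0.2, -0.4, 0.7]
grip_width: 0.0506
```

```bash
python3 - <<'E'
from h import *
s=st(); go([.543,.1265,.0425],Rdown(-4))
im,d=vision.get_image("wrist"); save(im,"w21.png")
im,d=vision.get_image("side"); save(cv2.resize(im[220:320,260:400],None,fx=5,fy=5),"side21.png")
E
```

```text
t 37.95 pos [0.5428 0.126  0.0441] yawy -3.8 z [-0.001 -0.    -1.   ] F [-0.2 -0.4  0.7] w 0.0506 q [ 1. 34. 88.  0. 58.  5.]
shift units [0.01 0.   0.04] max 0.04
rot units [-0.01  0.    0.03]
```

View pics/w21.png

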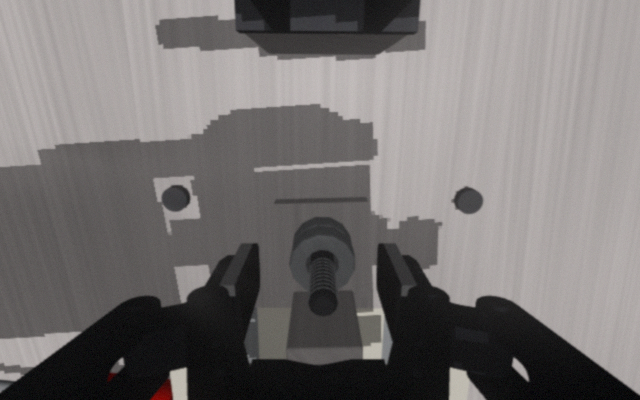

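View pics/side21.png

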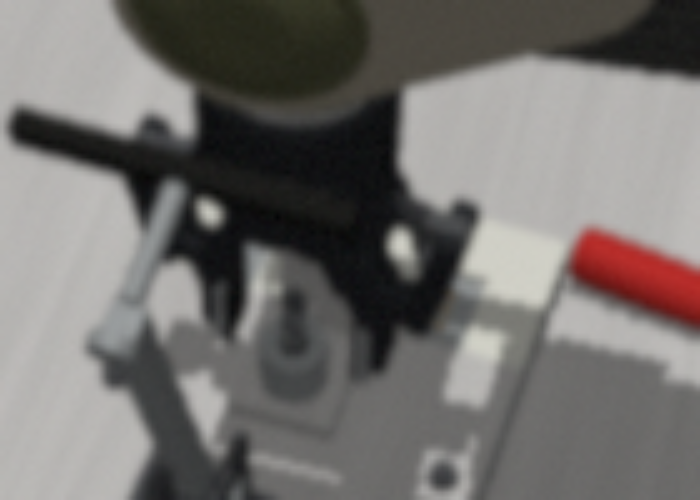

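Emit:
jog_arm --plan '[[[0, 0, 0.03, 0, 0, 0], [0, 0, 0, 0, 0, 0], [0, 0, 0, 0, 0, 0], [0, 0, 0, 0, 0, 0], [0, 0, 0, 0, 0, 0], [0, 0, 0, 0, 0, 0], [0, 0, -0.1, 0, 0, 0], [0, 0, -0.3, 0, 0, 0], [0, 0, 0, 0, 0, 0]]]' --grip -1 --squeeze 70

```text
time_s: 38.95
position: [0.5438, 0.1262, 0.0612]
tool_rot: [[0.066, 0.998, 0.003], [0.998, -0.066, 0.0], [0.0, 0.003, -1.0]]
ft_force: [-1.1, 0.2, 0.2]
grip_width: 0.0239
```

```bash
python3 - <<'E'
from h import *
s=st()
im,d=vision.get_image("wrist"); save(im,"w22.png")
im,d=vision.get_image("side"); save(cv2.resize(im[220:320,260:400],None,fx=5,fy=5),"side22.png")
E
```

```text
t 38.95 pos [0.5438 0.1262 0.0612] yawy -3.8 z [ 0.003  0.    -1.   ] F [-1.1  0.2  0.2] w 0.0239 q [ 1. 33. 87.  0. 60.  5.]
```

View pics/w22.png

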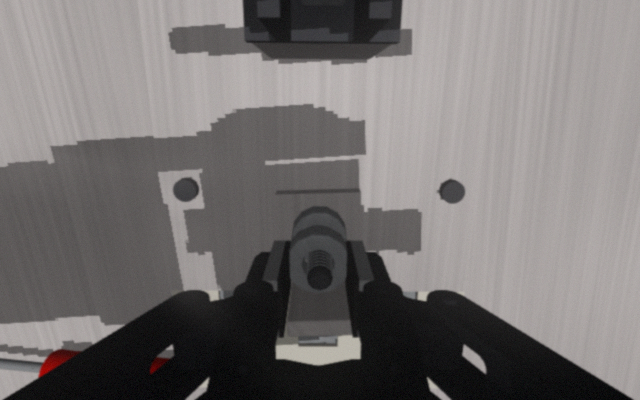

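View pics/side22.png

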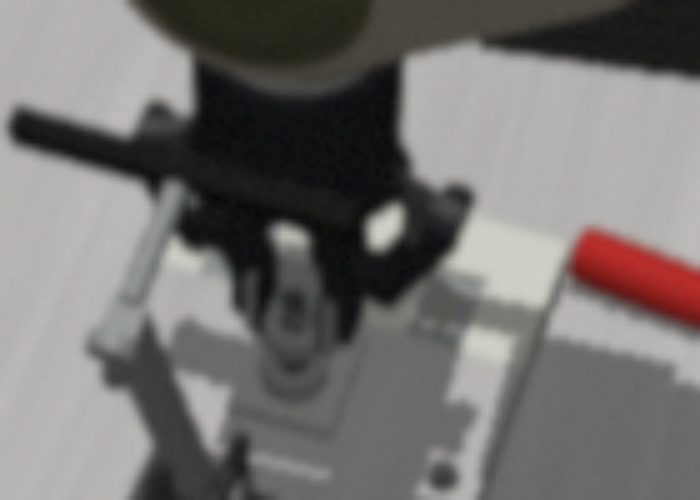

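Emit:
jog_arm --plan '[[[0, 0, -0.3, 0, 0, 0], [0, 0, -0.5, 0, 0, 0], [0, 0, -0.6, 0, 0, 0], [0, 0, -0.6, 0, 0, 0], [0, 0, -0.6, 0, 0, 0], [0, 0, -0.4, 0, 0, 0], [0, 0, 0, 0, 0, 0]]]'

```text
time_s: 39.75
position: [0.5435, 0.1263, 0.1819]
tool_rot: [[0.066, 0.998, 0.004], [0.998, -0.066, 0.0], [0.0, 0.004, -1.0]]
ft_force: [0.6, -0.3, -1.2]
grip_width: 0.0236
```

```bash
python3 - <<'E'
from h import *
s=st()
im,d=vision.get_image("wrist"); save(im,"w23.png")
go(frame(*HW,0,-0.002,.12),Rdown(-4))
E
```

```text
t 39.75 pos [0.5435 0.1263 0.1819] yawy -3.8 z [ 0.004  0.    -1.   ] F [ 0.6 -0.3 -1.2] w 0.0236 q [ 1. 25. 78.  0. 77.  5.]
shift units [-11.92  -1.5    1.5 ] max 11.92
rot units [ 0.01 -0.    0.03]
```

View pics/w23.png

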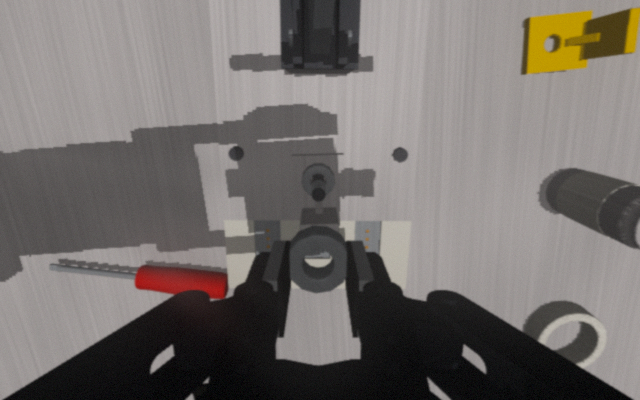

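Emit:
jog_arm --plan '[[[-0.7, -0.1, 0, 0, 0, 0], [-0.8, -0.1, 0, 0, 0, 0], [-0.8, -0.1, 0, 0, 0, 0], [-0.8, -0.1, 0, 0, 0, 0], [-0.8, -0.1, 0, 0, 0, 0], [-0.8, -0.1, 0, 0, 0, 0], [-0.8, -0.1, 0, 0, 0, 0], [-0.8, -0.1, 0, 0, 0, 0], [-0.8, -0.1, 0, 0, 0, 0], [-0.8, -0.1, 0, 0, 0, 0]]]'

```text
time_s: 40.8
position: [0.4812, -0.1874, 0.1782]
tool_rot: [[0.066, 0.998, -0.002], [0.998, -0.066, 0.002], [0.001, -0.002, -1.0]]
ft_force: [0.1, 0.3, -0.1]
grip_width: 0.0234
```

Emit:
jog_arm --plan '[[[-0.8, -0.1, 0, 0, 0, 0], [-0.8, -0.1, 0, 0, 0, 0], [-0.8, -0.1, 0, 0, 0, 0], [-0.8, -0.1, 0.2, 0, 0, 0], [-0.8, -0.1, 0.4, 0, 0, 0], [-0.02, 0, 0.4, 0, 0, 0], [0, 0, 0.4, 0, 0, 0], [0, 0, 0, 0, 0, 0]]]'

```text
time_s: 41.6
position: [0.4504, -0.3446, 0.1203]
tool_rot: [[0.067, 0.998, -0.004], [0.998, -0.066, 0.005], [0.005, -0.005, -1.0]]
ft_force: [-0.7, -0.4, -0.3]
grip_width: 0.0235
```

```bash
python3 - <<'E'
from h import *
s=st()
im,d=vision.get_image("wrist"); save(im,"w24.png")
go(frame(*HW,0,-0.002,.012),Rdown(-4))
E
```

```text
t 41.6 pos [ 0.4504 -0.3446  0.1203] yawy -3.8 z [-0.004  0.005 -1.   ] F [-0.7 -0.4 -0.3] w 0.0235 q [-49.  29.  81.   0.  70. -46.]
shift units [-0.02  0.03  2.75] max 2.75
rot units [-0.02 -0.02  0.02]
```

View pics/w24.png

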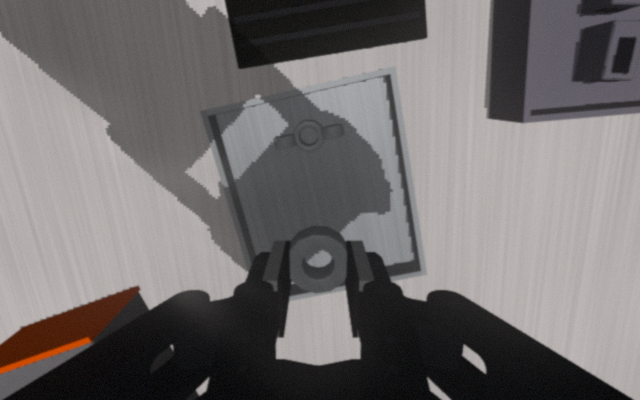

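Emit:
jog_arm --plan '[[[0, 0.03, 0.5, 0, 0, 0], [0, 0, 0.6, 0, 0, 0], [0, 0, 0.6, 0, 0, 0], [0, 0, 0.6, 0, 0, 0], [0, 0, 0.3, 0, 0, 0], [0, 0, 0.12, 0, 0, 0], [0, 0, 0, 0, 0, 0]]]'

```text
time_s: 42.35
position: [0.4531, -0.3458, 0.0148]
tool_rot: [[0.066, 0.998, 0.0], [0.998, -0.066, -0.0], [-0.0, 0.0, -1.0]]
ft_force: [-1.2, 0.1, -0.1]
grip_width: 0.024
```

Emit:
jog_arm --plan '[[[0, 0, 0, 0, 0, 0], [0, 0, 0, 0, 0, 0], [0, 0, 0, 0, 0, 0], [0, 0, -0.3, 0, 0, 0], [0, 0, -0.6, 0, 0, 0], [0, 0, -0.8, 0, 0, 0], [0, 0, -0.8, 0, 0, 0], [0, 0, -0.8, 0, 0, 0], [0, 0, -0.8, 0, 0, 0]]]' --grip 0.18

```text
time_s: 43.25
position: [0.4527, -0.3455, 0.1811]
tool_rot: [[0.066, 0.998, 0.001], [0.998, -0.066, -0.001], [-0.001, 0.001, -1.0]]
ft_force: [0.3, -0.1, -0.0]
grip_width: 0.0503
```

```bash
python3 - <<'E'
from h import *
s=st()
go(nest(0,-.08,.14),Rdown(-4))
im,d=vision.get_image("wrist"); save(im,"w25.png")
E
```

```text
t 43.25 pos [ 0.4527 -0.3455  0.1811] yawy -3.8 z [ 0.001 -0.001 -1.   ] F [ 0.3 -0.1 -0. ] w 0.0503 q [-49.  26.  76.   0.  78. -45.]
shift units [9.92 1.5  1.02] max 9.92
rot units [0.01 0.01 0.03]
```

View pics/w25.png

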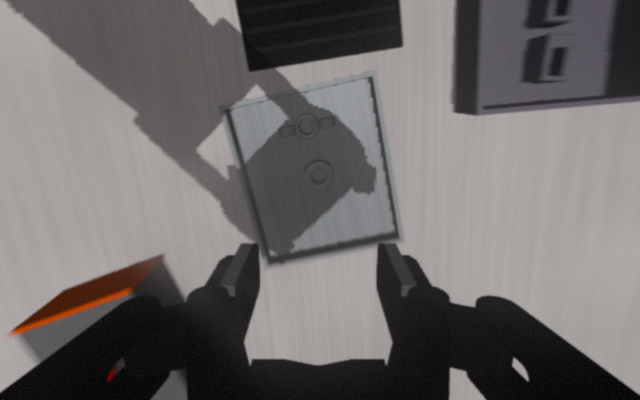

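Nut (307,125) and spacer (318,175) lie in the tray. Back for the lower spacer.

Emit:
jog_arm --plan '[[[0.9, 0.14, 0, 0, 0, 0], [0.9, 0.14, 0, 0, 0, 0], [0.9, 0.14, 0, 0, 0, 0], [0.9, 0.14, 0, 0, 0, 0], [0.9, 0.14, 0, 0, 0, 0], [0.9, 0.14, 0, 0, 0, 0], [0.9, 0.14, 0, 0, 0, 0], [0.9, 0.14, 0, 0, 0, 0], [0.9, 0.14, 0, 0, 0, 0], [0.9, 0.14, 0, 0, 0, 0]]]'

```text
time_s: 44.3
position: [0.5325, 0.0113, 0.1795]
tool_rot: [[0.066, 0.998, 0.001], [0.998, -0.066, -0.0], [-0.0, 0.001, -1.0]]
ft_force: [0.2, 0.0, -0.4]
grip_width: 0.0505
```

Emit:
jog_arm --plan '[[[0.6, 0.05, 0.4, 0, 0, 0], [0.3, 0.05, 0.4, 0, 0, 0], [0, 0, 0.2, 0, 0, 0], [0, 0, 0, 0, 0, 0], [0, 0, 0, 0, 0, 0]]]'

```text
time_s: 44.8
position: [0.5391, 0.0446, 0.1393]
tool_rot: [[0.067, 0.998, 0.001], [0.998, -0.067, -0.0], [-0.0, 0.001, -1.0]]
ft_force: [0.6, 0.2, 0.5]
grip_width: 0.0503
```

```bash
python3 stk.py w26.png; python3 -c "
from h import *
go([.543,.1265,.031],Rdown(-4))"
```

```text
t 44.8 pos [0.5391 0.0446 0.1393] yawy -3.8 z [ 0.001 -0.    -1.   ] F [0.6 0.2 0.5] w 0.0503 q [-8. 26. 84. -0. 70. -4.]
spacer_1 0.87 [296.  53. 337. 100.] [[0.5317, 0.1145, 0.0372], [0.5435, 0.1258, 0.0393], [0.5547, 0.1381, 0.0406]]
bracket 0.95 [284.  42. 350. 134.] [[0.5226, 0.0949, 0.0264], [0.5421, 0.1119, 0.0278], [0.5627, 0.1445, 0.0698]]
stud px 319.4843372048243 71.35854999333402
0.0375 1121 ((542.9940185546875, 126.48406982421875), 13.866284370422363) [0.54295317 0.12613451]
0.077 299 ((542.9761352539062, 126.46238708496094), 5.198202133178711) [0.54301455 0.12630393]
shift units [ 2.05 -0.04  2.71] max 2.71
rot units [0.01 0.   0.02]
```

View pics/w26.png

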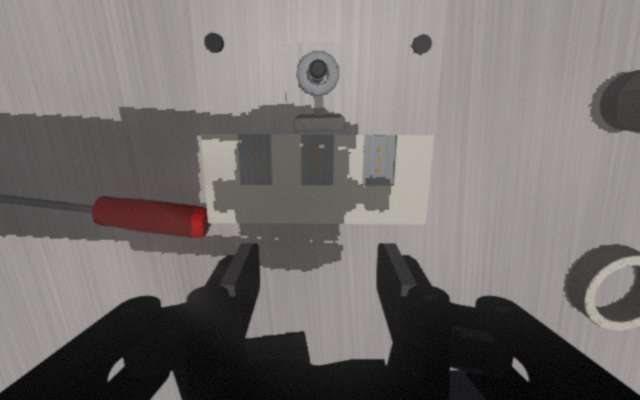

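Emit:
jog_arm --plan '[[[0.6, -0.01, 0, 0, 0, 0], [0.7, -0.01, 0, 0, 0, 0], [0.74, -0.02, 0, 0, 0, 0], [0, 0, 0.6, 0, 0, 0], [0, 0, 0.7, 0, 0, 0], [0, 0, 0.7, 0, 0, 0], [0, 0, 0.4, 0, 0, 0], [0, 0, 0.2, 0, 0, 0], [0, 0, 0, 0, 0, 0], [0, 0, 0, 0, 0, 0]]]'

```text
time_s: 45.95
position: [0.5432, 0.1268, 0.0355]
tool_rot: [[0.066, 0.998, 0.002], [0.998, -0.066, 0.0], [0.0, 0.002, -1.0]]
ft_force: [0.3, -0.8, -0.1]
grip_width: 0.05
```

```bash
python3 - <<'E'
from h import *
s=st(); go([.543,.1265,.031],Rdown(-4))
E
```

```text
t 45.95 pos [0.5432 0.1268 0.0355] yawy -3.8 z [ 0.002  0.    -1.   ] F [ 0.3 -0.8 -0.1] w 0.05 q [ 1. 35. 88.  0. 57.  5.]
shift units [-0.01 -0.01  0.11] max 0.11
rot units [ 0.01 -0.    0.02]
```

Emit:
jog_arm --plan '[[[0, 0, 0.08, 0, 0, 0], [0, 0, 0, 0, 0, 0]]]'

```text
time_s: 46.15
position: [0.5428, 0.127, 0.0317]
tool_rot: [[0.066, 0.998, 0.001], [0.998, -0.066, 0.0], [0.0, 0.001, -1.0]]
ft_force: [-0.7, -0.9, 0.4]
grip_width: 0.0504
```

```bash
python3 - <<'E'
from h import *
s=st(); go([.543,.1265,.031],Rdown(-4))
im,d=vision.get_image("side"); save(cv2.resize(im[220:320,260:400],None,fx=5,fy=5),"side27.png")
E
```

```text
t 46.15 pos [0.5428 0.127  0.0317] yawy -3.8 z [ 0.001  0.    -1.   ] F [-0.7 -0.9  0.4] w 0.0504 q [ 1. 35. 88.  0. 56.  5.]
shift units [-0.01  0.01  0.02] max 0.02
rot units [ 0.01 -0.    0.03]
```

View pics/side27.png

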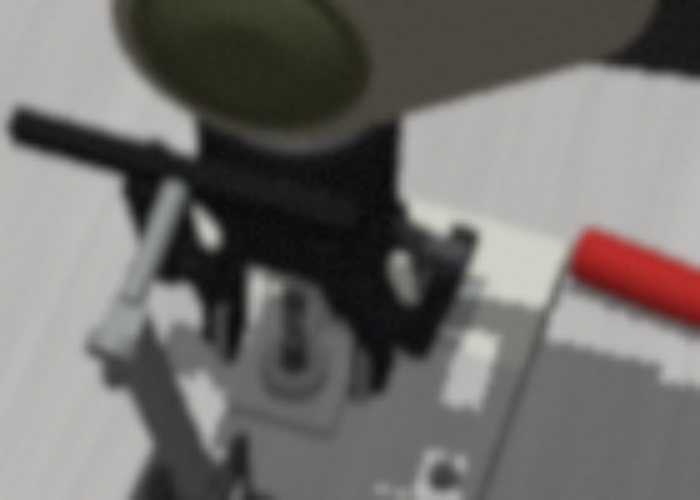

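Emit:
jog_arm --plan '[[[0, 0, 0, 0, 0, 0], [0, 0, 0, 0, 0, 0], [0, 0, 0, 0, 0, 0], [0, 0, 0, 0, 0, 0], [0, 0, 0, 0, 0, 0], [0, 0, 0, 0, 0, 0], [0, 0, -0.1, 0, 0, 0], [0, 0, -0.4, 0, 0, 0], [0, 0, -0.4, 0, 0, 0], [0, 0, 0, 0, 0, 0]]]' --grip -1 --squeeze 70

```text
time_s: 47.2
position: [0.5436, 0.127, 0.0691]
tool_rot: [[0.066, 0.998, 0.004], [0.998, -0.066, 0.0], [0.0, 0.004, -1.0]]
ft_force: [0.1, -0.7, -0.8]
grip_width: 0.024
```

```bash
python3 - <<'E'
from h import *
s=st()
im,d=vision.get_image("wrist"); save(im,"w28.png")
im,d=vision.get_image("side"); save(cv2.resize(im[220:320,260:400],None,fx=5,fy=5),"side28.png")
E
```

```text
t 47.2 pos [0.5436 0.127  0.0691] yawy -3.8 z [ 0.004  0.    -1.   ] F [ 0.1 -0.7 -0.8] w 0.024 q [ 1. 32. 86. -0. 61.  5.]
```

View pics/side28.png

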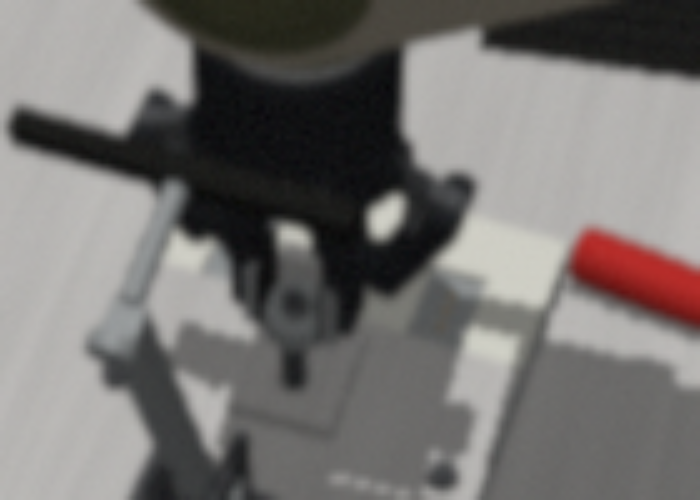

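View pics/w28.png

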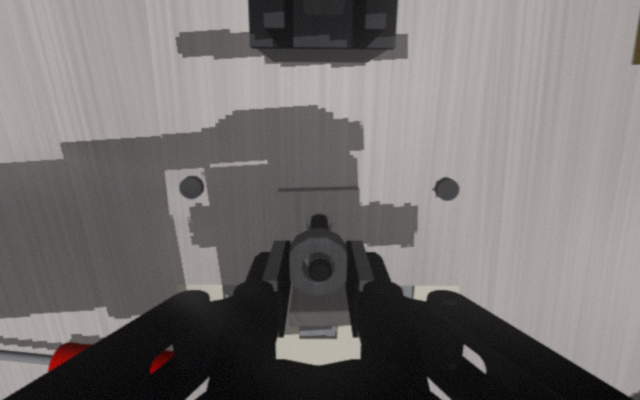

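Spacer up the stud, bracket still down. Lift clear.

Emit:
jog_arm --plan '[[[0, 0, -0.3, 0, 0, 0], [0, 0, -0.5, 0, 0, 0], [0, 0, -0.7, 0, 0, 0], [0, 0, -0.7, 0, 0, 0], [0, 0, -0.6, 0, 0, 0], [0, 0, 0, 0, 0, 0]]]'

```text
time_s: 47.9
position: [0.5434, 0.1271, 0.1815]
tool_rot: [[0.066, 0.998, 0.004], [0.998, -0.066, 0.0], [0.0, 0.004, -1.0]]
ft_force: [0.5, -0.2, -0.9]
grip_width: 0.0236
```

```bash
python3 - <<'E'
from h import *
s=st()
go(frame(*HW,0,-0.044,.12),Rdown(-4))
E
```

```text
t 47.9 pos [0.5434 0.1271 0.1815] yawy -3.8 z [ 0.004  0.    -1.   ] F [ 0.5 -0.2 -0.9] w 0.0236 q [ 1. 25. 78.  0. 77.  5.]
shift units [-12.97  -1.29   1.53] max 12.97
rot units [ 0.03 -0.    0.03]
```

Emit:
jog_arm --plan '[[[-0.7, -0.08, 0, 0, 0, 0], [-0.8, -0.08, 0, 0, 0, 0], [-0.8, -0.08, 0, 0, 0, 0], [-0.8, -0.08, 0, 0, 0, 0], [-0.8, -0.08, 0, 0, 0, 0], [-0.8, -0.08, 0, 0, 0, 0], [-0.8, -0.08, 0, 0, 0, 0], [-0.8, -0.08, 0, 0, 0, 0], [-0.8, -0.08, 0, 0, 0, 0], [-0.8, -0.08, 0, 0, 0, 0]]]'

```text
time_s: 48.9
position: [0.4888, -0.1871, 0.1777]
tool_rot: [[0.066, 0.998, -0.003], [0.998, -0.066, 0.002], [0.002, -0.003, -1.0]]
ft_force: [0.8, 0.0, -1.5]
grip_width: 0.024
```

Emit:
jog_arm --plan '[[[-0.8, -0.08, 0, 0, 0, 0], [-0.8, -0.08, 0, 0, 0, 0], [-0.8, -0.08, 0, 0, 0, 0], [-0.8, -0.08, 0, 0, 0, 0], [-0.8, -0.08, 0.2, 0, 0, 0], [-0.8, -0.08, 0.4, 0, 0, 0], [-0.27, 0, 0.4, 0, 0, 0], [0, 0, 0.4, 0, 0, 0], [0, 0, 0, 0, 0, 0]]]'

```text
time_s: 49.8
position: [0.4562, -0.3857, 0.1197]
tool_rot: [[0.066, 0.998, -0.004], [0.998, -0.066, 0.006], [0.006, -0.005, -1.0]]
ft_force: [-0.2, 0.1, -0.1]
grip_width: 0.0235
```

```bash
python3 - <<'E'
from h import *
s=st()
im,d=vision.get_image("wrist"); save(im,"w29.png")
go(frame(*HW,0,-0.044,.012),Rdown(-4))
E
```

```text
t 49.8 pos [ 0.4562 -0.3857  0.1197] yawy -3.8 z [-0.004  0.006 -1.   ] F [-0.2  0.1 -0.1] w 0.0235 q [-52.  32.  76.   0.  72. -48.]
shift units [-0.03  0.04  2.74] max 2.74
rot units [-0.02 -0.02  0.03]
```

View pics/w29.png

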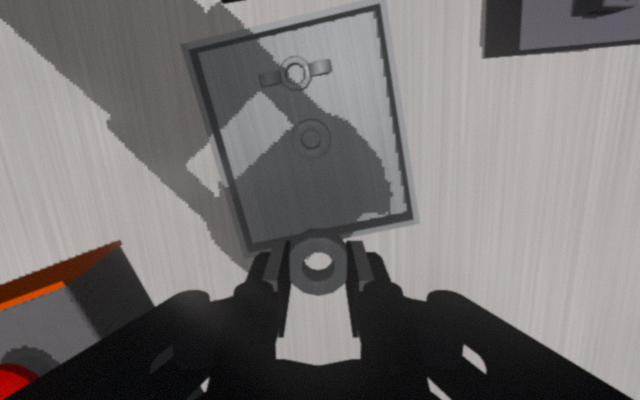

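Emit:
jog_arm --plan '[[[0.08, 0.04, 0.5, 0, 0, 0], [0, 0, 0.6, 0, 0, 0], [0, 0, 0.6, 0, 0, 0], [0, 0, 0.6, 0, 0, 0], [0, 0, 0.3, 0, 0, 0], [0, 0, 0.12, 0, 0, 0], [0, 0, 0, 0, 0, 0]]]'

```text
time_s: 50.55
position: [0.4594, -0.3842, 0.0149]
tool_rot: [[0.066, 0.998, 0.0], [0.998, -0.066, -0.0], [-0.0, 0.0, -1.0]]
ft_force: [-0.3, -1.0, -0.1]
grip_width: 0.0239
```

Emit:
jog_arm --plan '[[[0, 0, 0, 0, 0, 0], [0, 0, 0, 0, 0, 0], [0, 0, 0, 0, 0, 0], [0, 0, -0.3, 0, 0, 0], [0, 0, -0.6, 0, 0, 0], [0, 0, -0.8, 0, 0, 0], [0, 0, -0.8, 0, 0, 0], [0, 0, -0.8, 0, 0, 0], [0, 0, -0.8, 0, 0, 0]]]' --grip 0

```text
time_s: 51.45
position: [0.459, -0.384, 0.1811]
tool_rot: [[0.066, 0.998, 0.001], [0.998, -0.066, -0.001], [-0.001, 0.001, -1.0]]
ft_force: [-0.5, 0.3, 0.4]
grip_width: 0.0428
```

```bash
python3 - <<'E'
from h import *
s=st()
go(nest(0,-.085,.15),Rdown(-4))
im,d=vision.get_image("wrist"); save(im,"w30.png")
E
```

```text
t 51.45 pos [ 0.459  -0.384   0.1811] yawy -3.8 z [ 0.001 -0.001 -1.   ] F [-0.5  0.3  0.4] w 0.0428 q [-51.  29.  71.   0.  80. -47.]
shift units [10.74  1.28  0.77] max 10.74
rot units [0.01 0.01 0.03]
```

View pics/w30.png

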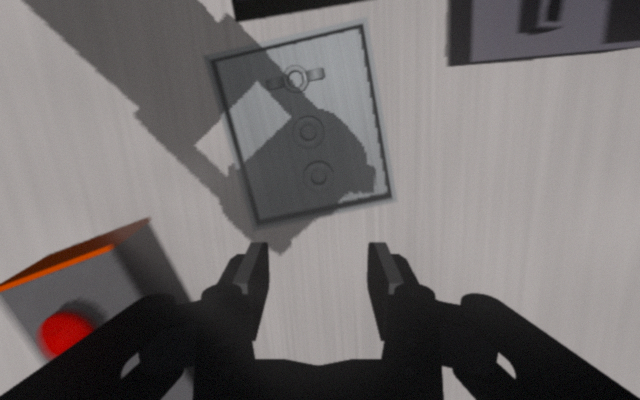

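All three hardware pieces are in the tray (nut (295,78), spacers (308,131), (318,177)). Now the bracket.

Emit:
jog_arm --plan '[[[0.9, 0.11, 0, 0, 0, 0], [0.9, 0.11, 0, 0, 0, 0], [0.9, 0.11, 0, 0, 0, 0], [0.9, 0.11, 0, 0, 0, 0], [0.9, 0.11, 0, 0, 0, 0], [0.9, 0.11, 0, 0, 0, 0], [0.9, 0.11, 0, 0, 0, 0], [0.9, 0.11, 0, 0, 0, 0], [0.9, 0.11, 0, 0, 0, 0], [0.9, 0.11, 0, 0, 0, 0]]]' --grip 0.3

```text
time_s: 52.5
position: [0.5268, -0.0264, 0.1795]
tool_rot: [[0.066, 0.998, 0.001], [0.998, -0.066, -0.0], [-0.0, 0.001, -1.0]]
ft_force: [-0.2, -0.1, -0.2]
grip_width: 0.0554
```

Emit:
jog_arm --plan '[[[0.8, 0.08, 0.4, 0, 0, 0], [0.6, 0.05, 0.4, 0, 0, 0], [0.2, 0, 0.1, 0, 0, 0], [0, 0, 0, 0, 0, 0], [0, 0, 0, 0, 0, 0]]]'

```text
time_s: 53.0
position: [0.5365, 0.0347, 0.1435]
tool_rot: [[0.066, 0.998, 0.001], [0.998, -0.066, -0.001], [-0.0, 0.001, -1.0]]
ft_force: [0.3, -0.4, 0.1]
grip_width: 0.0556
```

```bash
python3 - <<'E'
from h import *
s=st(); 
ci=cam("wrist"); im,d=vision.get_image("wrist"); save(im,"w31.png"); P=cloud("wrist",ci,d)
for r in spotter.trace("wrist","bracket")[:2]:
    m=r["pixels"]&(d>0); print(round(r["score"],2),np.round(r["rect"]),np.round(np.percentile(P[m],[5,50,95],axis=0),4).tolist())
    for lo,hi in [(.066,.073),(.025,.031)]:
        mm=m&(P[...,2]>lo)&(P[...,2]<hi); 
        if mm.sum()>20: print(lo,mm.sum(),rectfit(P[mm]))
E
```

```text
t 53.0 pos [0.5365 0.0347 0.1435] yawy -3.8 z [ 0.001 -0.001 -1.   ] F [ 0.3 -0.4  0.1] w 0.0556 q [-9. 25. 84. -0. 70. -5.]
0.86 [288.  25. 356. 119.] [[0.5227, 0.0952, 0.026], [0.5424, 0.1181, 0.0277], [0.5629, 0.1443, 0.0697]]
0.066 704 ((541.8975219726562, 96.53724670410156), (7.997054100036621, 29.669065475463867), 87.4084243774414)
0.025 4031 ((542.7452392578125, 121.51239013671875), (49.862606048583984, 43.913856506347656), 87.9815902709961)
```

View pics/w31.png

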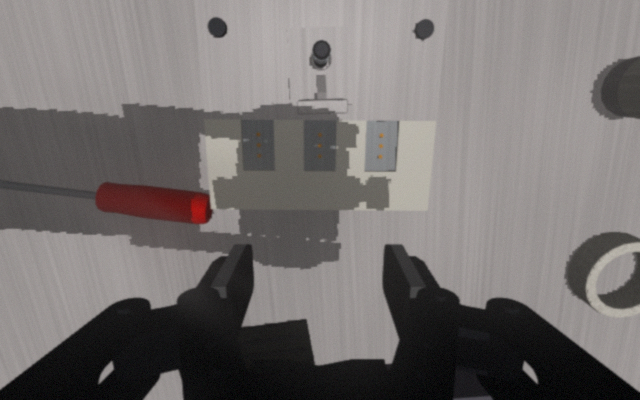

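```bash
python3 - <<'E'
from h import *
go([.5419,.0966,.034],Rdown(-2.3))
E
```

```text
shift units [1.56 0.03 2.73] max 2.73
rot units [ 0.01  0.   -0.18]
```

Emit:
jog_arm --plan '[[[0.5, 0.01, 0, 0, 0, 0], [0.6, 0.01, 0, 0, 0, 0], [0.46, 0.01, 0, 0, 0, -0.18], [0, 0, 0.6, 0, 0, 0], [0, 0, 0.6, 0, 0, 0], [0, 0, 0.3, 0, 0, 0], [0, 0, 0, 0, 0, 0], [0, 0, 0, 0, 0, 0]]]'

```text
time_s: 53.9
position: [0.5421, 0.0973, 0.0834]
tool_rot: [[0.04, 0.999, 0.001], [0.999, -0.04, -0.0], [-0.0, 0.001, -1.0]]
ft_force: [-0.8, 0.4, 0.0]
grip_width: 0.0556
```

```bash
python3 - <<'E'
from h import *
s=st();go([.5419,.0966,.034],Rdown(-2.3))
im,d=vision.get_image("wrist"); save(im,"w32.png")
E
```

```text
t 53.9 pos [0.5421 0.0973 0.0834] yawy -2.3 z [ 0.001 -0.    -1.   ] F [-0.8  0.4  0. ] w 0.0556 q [-2. 31. 87. -0. 63.  0.]
shift units [-0.02 -0.01  1.24] max 1.24
rot units [0.01 0.   0.  ]
```

View pics/w32.png

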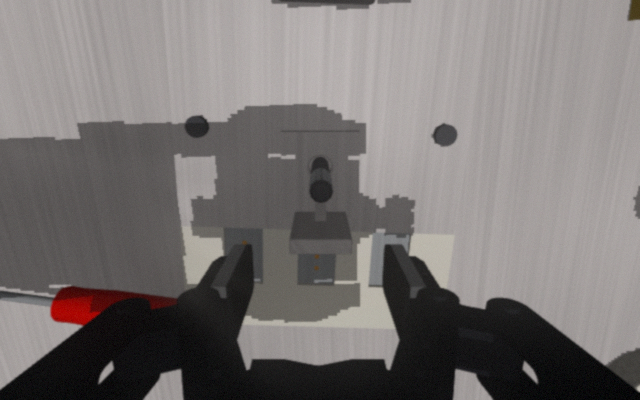

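Emit:
jog_arm --plan '[[[0, 0, 0.4, 0, 0, 0], [0, 0, 0.4, 0, 0, 0], [0, 0, 0.3, 0, 0, 0], [0, 0, 0.1, 0, 0, 0], [0, 0, 0, 0, 0, 0], [0, 0, 0, 0, 0, 0]]]'

```text
time_s: 54.55
position: [0.5419, 0.0978, 0.0352]
tool_rot: [[0.039, 0.999, 0.001], [0.999, -0.039, -0.0], [-0.0, 0.001, -1.0]]
ft_force: [-0.1, -0.9, 0.1]
grip_width: 0.0558
```

Emit:
jog_arm --plan '[[[0, 0, 0, 0, 0, 0], [0, 0, 0, 0, 0, 0], [0, 0, 0, 0, 0, 0], [0, 0, 0, 0, 0, 0], [0, 0, 0, 0, 0, 0], [0, 0, 0, 0, 0, 0], [0, 0, -0.1, 0, 0, 0], [0, 0, -0.3, 0, 0, 0], [0, 0, -0.4, 0, 0, 0], [0, 0, 0, 0, 0, 0]]]' --grip -1 --squeeze 90

```text
time_s: 55.55
position: [0.5425, 0.0978, 0.0688]
tool_rot: [[0.039, 0.999, 0.004], [0.999, -0.039, -0.0], [0.0, 0.004, -1.0]]
ft_force: [-0.3, -0.1, -1.6]
grip_width: 0.0278
```

```bash
python3 - <<'E'
from h import *
s=st()
im,d=vision.get_image("wrist"); save(im,"w33.png")
im,d=vision.get_image("side"); save(cv2.resize(im[220:320,260:400],None,fx=5,fy=5),"side33.png")
E
```

```text
t 55.55 pos [0.5425 0.0978 0.0688] yawy -2.2 z [ 0.004 -0.    -1.   ] F [-0.3 -0.1 -1.6] w 0.0278 q [-2. 32. 88.  0. 61.  0.]
```

View pics/side33.png

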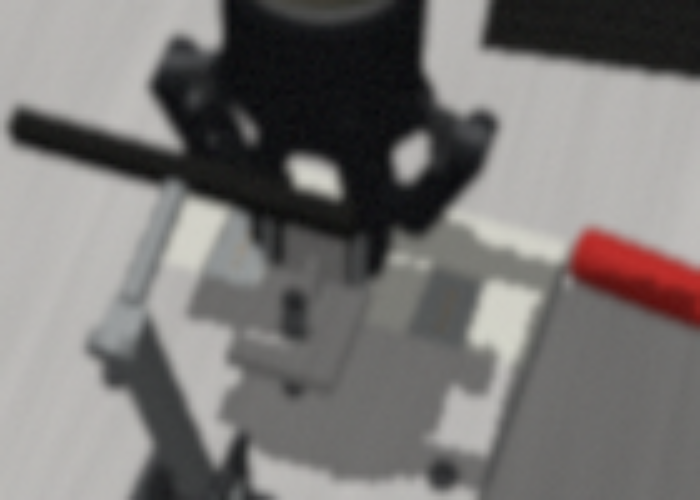

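View pics/w33.png

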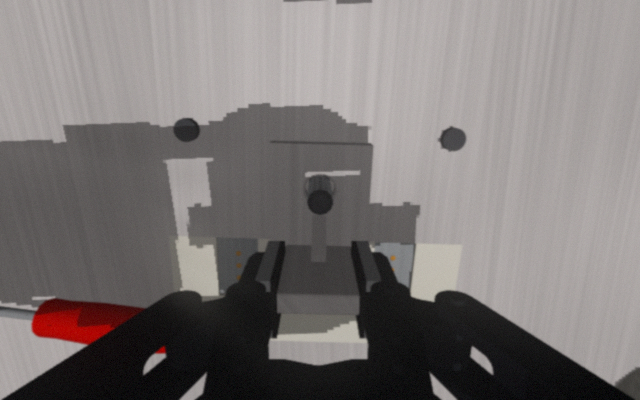

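Emit:
jog_arm --plan '[[[0, 0, -0.3, 0, 0, 0], [0, 0, -0.5, 0, 0, 0], [0, 0, -0.6, 0, 0, 0], [0, 0, -0.6, 0, 0, 0], [0, 0, -0.6, 0, 0, 0], [0, 0, -0.4, 0, 0, 0], [0, 0, 0, 0, 0, 0]]]'

```text
time_s: 56.35
position: [0.5421, 0.0978, 0.1888]
tool_rot: [[0.039, 0.999, 0.004], [0.999, -0.039, -0.0], [0.0, 0.004, -1.0]]
ft_force: [0.2, -0.7, -1.2]
grip_width: 0.0284
```

```bash
python3 - <<'E'
from h import *
s=st()
im,d=vision.get_image("wrist"); save(im,"w34.png")
ci=cam("wrist"); P=cloud("wrist",ci,d)
for r in spotter.trace("wrist","bracket")[:2]:
    m=r["pixels"]&(d>0); print(round(r["score"],2),np.round(r["rect"]),np.round(np.percentile(P[m],[5,50,95],axis=0),4).tolist())
# bracket footprint centre is ~25mm +tool x of TCP
t=frame(*MAT,0,-.025,.1); print(t); go(t,Rdown(-2.3))
E
```

```text
t 56.35 pos [0.5421 0.0978 0.1888] yawy -2.2 z [ 0.004 -0.    -1.   ] F [ 0.2 -0.7 -1.2] w 0.0284 q [-2. 24. 79.  0. 77.  0.]
0.94 [269. 140. 374. 316.] [[0.5232, 0.0967, 0.178], [0.541, 0.113, 0.1796], [0.5606, 0.1445, 0.2212]]
0.69 [527.   0. 639.  47.] [[0.723, 0.2029, 0.0017], [0.7564, 0.217, 0.0058], [0.7706, 0.2314, 0.0462]]
[ 0.46152641 -0.19687202  0.1       ]
shift units [-7.44 -1.7   2.15] max 7.44
rot units [-0.01  0.    0.01]
```

View pics/w34.png

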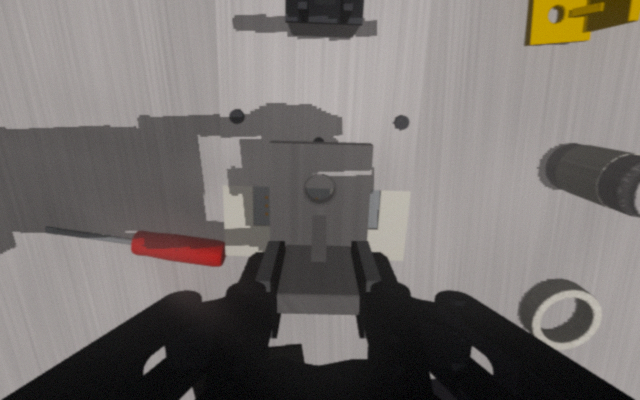

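Emit:
jog_arm --plan '[[[-0.6, -0.17, 0, 0, 0, 0], [-0.76, -0.17, 0, 0, 0, 0], [-0.76, -0.17, 0, 0, 0, 0], [-0.76, -0.17, 0, 0, 0, 0], [-0.76, -0.17, 0, 0, 0, 0], [-0.76, -0.17, 0, 0, 0, 0], [-0.76, -0.17, 0, 0, 0, 0], [-0.76, -0.17, 0, 0, 0, 0], [-0.76, -0.17, 0, 0, 0, 0], [-0.76, -0.17, 0, 0, 0, 0]]]'

```text
time_s: 57.45
position: [0.4609, -0.1977, 0.1852]
tool_rot: [[0.039, 0.999, -0.002], [0.999, -0.039, 0.002], [0.002, -0.002, -1.0]]
ft_force: [-0.1, -0.7, -2.2]
grip_width: 0.0283
```

Emit:
jog_arm --plan '[[[0, 0, 0.4, 0, 0, 0], [0, 0, 0.6, 0, 0, 0], [0, 0, 0.6, 0, 0, 0], [0, 0, 0.6, 0, 0, 0], [0, 0, 0.4, 0, 0, 0], [0, 0, 0, 0, 0, 0]]]'

```text
time_s: 58.05
position: [0.4604, -0.1959, 0.0798]
tool_rot: [[0.039, 0.999, -0.005], [0.999, -0.039, 0.004], [0.004, -0.006, -1.0]]
ft_force: [-0.1, 0.6, -0.4]
grip_width: 0.0282
```

```bash
python3 - <<'E'
from h import *
s=st()
im,d=vision.get_image("wrist"); save(im,"w35.png")
ci=cam("wrist"); P=cloud("wrist",ci,d)
for r in spotter.trace("wrist","bracket")[:1]:
    m=r["pixels"]&(d>0); print(round(r["score"],2),np.round(r["rect"]),np.round(np.percentile(P[m],[5,50,95],axis=0),4).tolist())
    # foot region slope
    v,u=np.nonzero(m); 
im,d=vision.get_image("side"); save(cv2.resize(im[150:290,310:470],None,fx=4.5,fy=4.5),"side35.png")
t=frame(*MAT,0,-.025,.021); go(t,Rdown(-2.3))
E
```

```text
t 58.05 pos [ 0.4604 -0.1959  0.0798] yawy -2.2 z [-0.005  0.004 -1.   ] F [-0.1  0.6 -0.4] w 0.0282 q [-37.  27.  95.  -0.  59. -34.]
0.94 [270. 139. 374. 318.] [[0.443, -0.1974, 0.0724], [0.4608, -0.1812, 0.0739], [0.4802, -0.1498, 0.1154]]
shift units [ 0.   -0.01  1.55] max 1.55
rot units [0.   0.   0.01]
```

View pics/w35.png

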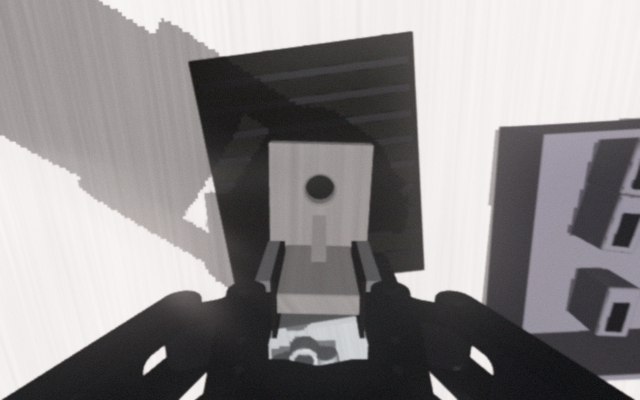

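View pics/side35.png

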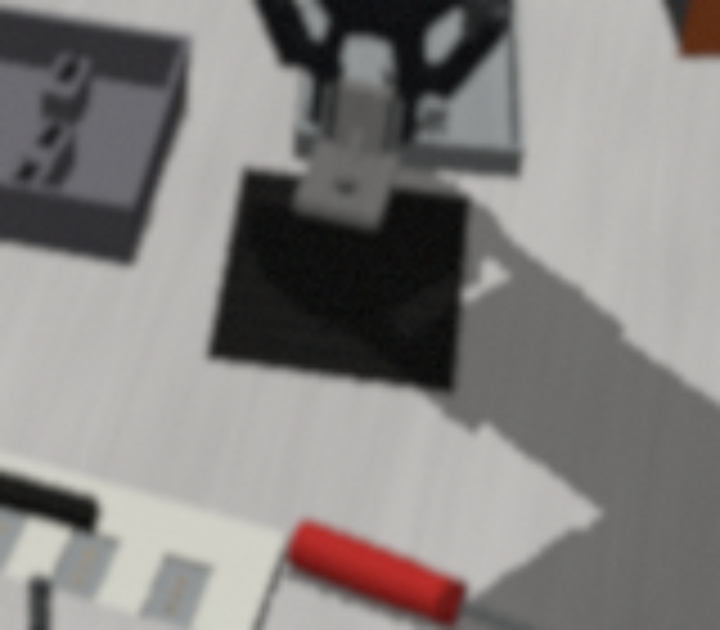

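Emit:
jog_arm --plan '[[[0, 0, 0.4, 0, 0, 0], [0, 0, 0.5, 0, 0, 0], [0, 0, 0.4, 0, 0, 0], [0, 0, 0.15, 0, 0, 0], [0, 0, 0.02, 0, 0, 0], [0, 0, 0, 0, 0, 0]]]'

```text
time_s: 58.8
position: [0.4624, -0.1972, 0.0245]
tool_rot: [[0.039, 0.999, 0.001], [0.999, -0.039, -0.001], [-0.001, 0.001, -1.0]]
ft_force: [-0.5, -0.5, -0.9]
grip_width: 0.0283
```

```bash
python3 - <<'E'
from h import *
s=st()
E
```

```text
t 58.8 pos [ 0.4624 -0.1972  0.0245] yawy -2.2 z [ 0.001 -0.001 -1.   ] F [-0.5 -0.5 -0.9] w 0.0283 q [-37.  32.  98.  -0.  50. -34.]
```

Emit:
jog_arm --plan '[[[0, 0, 0.06, 0, 0, 0], [0, 0, 0.06, 0, 0, 0], [0, 0, 0, 0, 0, 0], [0, 0, 0, 0, 0, 0]]]'

```text
time_s: 59.2
position: [0.4622, -0.1971, 0.0194]
tool_rot: [[0.039, 0.999, 0.001], [0.999, -0.039, -0.001], [-0.001, 0.001, -1.0]]
ft_force: [0.2, 0.7, 5.2]
grip_width: 0.0281
```

Emit:
jog_arm --plan '[[[0, 0, 0, 0, 0, 0], [0, 0, 0, 0, 0, 0], [0, 0, 0, 0, 0, 0], [0, 0, 0, 0, 0, 0], [0, 0, -0.3, 0, 0, 0], [0, 0, -0.6, 0, 0, 0], [0, 0, -0.8, 0, 0, 0], [0, 0, -0.8, 0, 0, 0], [0, 0, -0.8, 0, 0, 0], [0, 0, -0.8, 0, 0, 0]]]' --grip 0.1

```text
time_s: 60.2
position: [0.4617, -0.1967, 0.1842]
tool_rot: [[0.039, 0.999, -0.0], [0.999, -0.039, 0.0], [0.0, -0.0, -1.0]]
ft_force: [-0.5, 0.7, -0.0]
grip_width: 0.047
```

```bash
python3 - <<'E'
from h import *
s=st()
im,d=vision.get_image("wrist"); save(im,"w36.png")
ci=cam("wrist"); P=cloud("wrist",ci,d)
for r in spotter.trace("wrist","bracket")[:1]:
    m=r["pixels"]&(d>0); print(round(r["score"],2),np.round(r["rect"]),np.round(np.percentile(P[m],[5,50,95],axis=0),4).tolist())
go([.35,.0,.35],Rdown(-2.3))
E
```

```text
t 60.2 pos [ 0.4617 -0.1967  0.1842] yawy -2.2 z [-0.  0. -1.] F [-0.5  0.7 -0. ] w 0.047 q [-37.  19.  86.  -0.  74. -34.]
0.8 [295. 117. 344. 194.] [[0.4455, -0.2011, 0.0146], [0.4647, -0.1812, 0.0167], [0.4849, -0.1527, 0.0586]]
shift units [ 4.81 -2.99 -4.12] max 4.81
rot units [0.04 0.03 0.01]
```

View pics/w36.png

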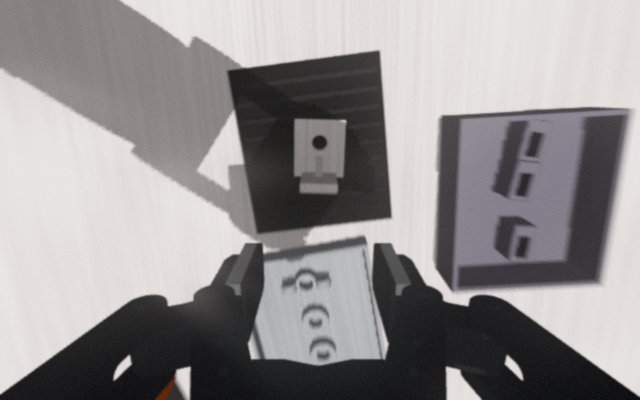

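Emit:
jog_arm --plan '[[[0, 0, -0.7, 0, 0, 0], [0, 0, -0.7, 0, 0, 0], [0.3, -0.4, -0.6, 0, 0, 0], [0.5, -0.4, -0.5, 0, 0, 0], [0.5, -0.4, -0.4, 0, 0, 0], [0.5, -0.4, 0, 0, 0, 0], [0.5, -0.4, 0, 0, 0, 0], [0.5, -0.4, 0, 0, 0, 0], [0.5, 0, 0, 0, 0, 0], [0, 0, 0, 0, 0, 0]]]'

```text
time_s: 61.3
position: [0.3706, -0.0598, 0.2985]
tool_rot: [[0.037, 0.999, -0.0], [0.999, -0.037, 0.001], [0.001, -0.0, -1.0]]
ft_force: [1.0, 0.0, -0.5]
grip_width: 0.047
```

Emit:
jog_arm --plan '[[[0, 0, 0, 0, 0, 0], [0, 0, 0, 0, 0, 0], [0, 0, 0, 0, 0, 0], [0, 0, 0, 0, 0, 0], [0, 0, 0, 0, 0, 0], [0, 0, 0, 0, 0, 0], [0, 0, 0, 0, 0, 0], [0, 0, 0, 0, 0, 0], [0, 0, 0, 0, 0, 0], [0, 0, 0, 0, 0, 0]]]'

```text
time_s: 62.3
position: [0.3712, -0.0613, 0.2989]
tool_rot: [[0.039, 0.999, 0.0], [0.999, -0.039, -0.0], [-0.0, 0.0, -1.0]]
ft_force: [-0.3, 0.1, 0.6]
grip_width: 0.0471
```

```bash
python3 - <<'E'
from h import *
s=st()
for n in ["top","side"]:
    im,d=vision.get_image(n); save(im,n+"40.png")
    P=cloud(n,dep=d)
    for q in ["connector_1","wing_nut","spacer_1","bracket","clamp_handle","press_bar","cleaner","tape_roll","screwdriver"]:
        for r in spotter.trace(n,q)[:4]:
            m=r["pixels"]&(d>0)
            if m.any() and r["score"]>.35: print(n,q,round(r["score"],2),np.round(np.median(P[m],0),3), "max z",P[m][:,2].max().round(3))
E
```

```text
t 62.3 pos [ 0.3712 -0.0613  0.2989] yawy -2.2 z [ 0. -0. -1.] F [-0.3  0.1  0.6] w 0.0471 q [-28.   1.  90.   0.  89. -25.]
top connector_1 0.63 [ 0.638 -0.171  0.03 ] max z 0.037
top connector_1 0.48 [0.55  0.174 0.021] max z 0.279
top bracket 0.87 [0.753 0.222 0.008] max z 0.056
top bracket 0.85 [ 0.464 -0.174  0.012] max z 0.06
top clamp_handle 0.82 [0.56  0.346 0.147] max z 0.221
top press_bar 0.75 [ 0.64  -0.258  0.03 ] max z 0.037
top press_bar 0.56 [0.552 0.229 0.267] max z 0.279
top cleaner 0.89 [0.77  0.09  0.098] max z 0.108
top tape_roll 0.54 [ 0.781 -0.058  0.023] max z 0.031
top screwdriver 0.82 [0.406 0.031 0.022] max z 0.032
side connector_1 0.6 [ 0.637 -0.253  0.03 ] max z 0.037
side connector_1 0.58 [ 0.628 -0.205  0.031] max z 0.035
side connector_1 0.5 [ 0.637 -0.177  0.033] max z 0.037
side wing_nut 0.57 [ 0.445 -0.3    0.018] max z 0.031
side spacer_1 0.55 [ 0.459 -0.38   0.016] max z 0.022
side spacer_1 0.38 [ 0.452 -0.341  0.016] max z 0.02
side bracket 0.72 [ 0.461 -0.185  0.015] max z 0.057
side bracket 0.64 [0.757 0.226 0.009] max z 0.054
side clamp_handle 0.84 [0.555 0.334 0.141] max z 0.164
side press_bar 0.97 [0.55  0.232 0.267] max z 0.279
side cleaner 0.63 [0.769 0.106 0.073] max z 0.105
side tape_roll 0.7 [ 0.784 -0.056  0.02 ] max z 0.028
```

View pics/top40.png

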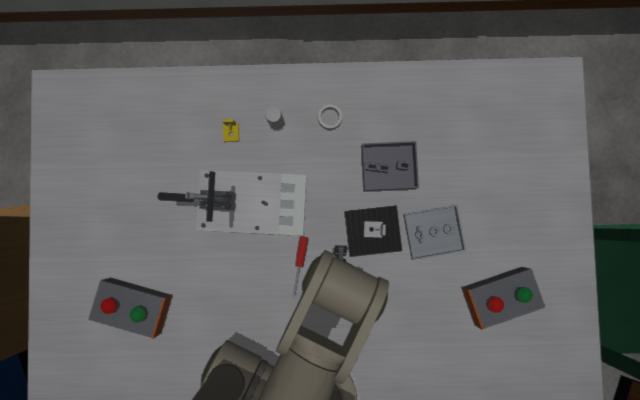

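View pics/side40.png

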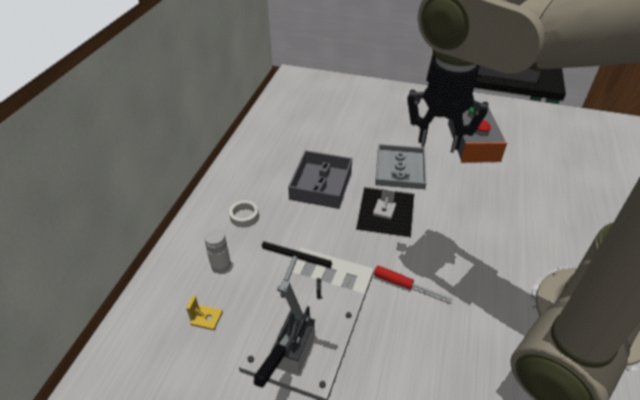

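```bash
python3 - <<'E'
from h import *
im,d=vision.get_image("side"); P=cloud("side",dep=d)
r=spotter.trace("side","clamp_handle")[0]; m=r["pixels"]&(d>0); Q=P[m]
c,s=np.cos(NY),np.sin(NY); y=-s*(Q[:,0]-NO[0])+c*(Q[:,1]-NO[1]); x=c*(Q[:,0]-NO[0])+s*(Q[:,1]-NO[1])
k=(y>.19)&(y<.25)&(abs(x)<.006)&(Q[:,2]>.1)
p=np.polyfit(y[k],Q[k,2],1); print(k.sum(),p,"theta",np.pi/2-np.arctan(-p[0]) if p[0]<0 else np.pi/2-np.arctan(p[0]), "y",y[k].min(),y[k].max())
close_job()
E
```

```text
226 [0.46157333 0.04680973] theta 1.138359803819474 y 0.19050627103209086 0.2499120941393564
the job is handed in; nothing more can be done
```

The nest is changed over and I handed the job in at about 62 s of the 210 s allowed.

- **Clamp:** I pinched the grip and swung it over until it pushed back with about 11 N, which I took as the stop. The last fit to the side picture put the handle at about 1.14 rad (1.15 is fully open). The press bar stands up with its top about 279 mm above the bench.
- **Connectors:** There were three. All stand upright in the deep finished-parts tray, and the three pockets are empty.
- **Stud, in order:** The wing nut, then the upper spacer, then the lower spacer went into the shallow hardware tray. Only then did I lift off the bracket, which stands on its foot on the rubber mat.
- **Bystanders:** The screwdriver, can and tape roll, and the yellow look-alike bracket, are where they were at the start, within what the cameras can tell.

**Checks that disagreed:**
- From the top camera the networks marked only one connector in the tray and missed the nut and spacers. It also mistook a connector for the press bar and the nest for a connector. The side camera found all three connectors, the nut and both spacers, and the pictures showed the same.
- The gripper read 1.5 to 4 mm narrower than the parts while holding them. Nothing slipped.
- The wrist camera put the bracket's foot 3 to 4 mm higher on the mat than it should be. The top camera read the expected 12 mm.

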